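# Fit the retaining ring that holds down a sprung clutch plate

## Robot

A 6-joint arm with a two-finger parallel gripper is mounted at the origin on a cart in front of the work surface, level with it; the furniture and walls round the work are solid. World frame = base frame: x ahead of the robot, y to its left, z up, the work surface at z = 0. Lengths are in m, angles in rad, forces in N, time in s.
With the tool pointing down it reaches from about 0.375 to 0.9 m from the base axis. Payload 3.1 kg.
Tool frame: the origin (TCP) lies midway between the tips of the shut fingers; the grasp point (between the pads) lies 19 mm behind it (arm.grasp_offset is the distance from the TCP to the grasp point, in m); y points along the fingers, x is the direction in which the jaws open and shut, and the axes are right-handed (so a half turn about y gives the same grasp; the last joint's range is limited). The gripper opens to 85 mm and grips with 20 to 120 N. Pads are 22 mm wide; open, the fingers measure 114 mm over their backs; the gripper's body (76 mm by 85 mm) begins 54 mm behind the grasp point. The pads swing forward as they close: fully open they stand 13 mm farther back than shut.
Start: joints at [-1.444, 0.527, 1.433, -0, 1.181, -0.178], TCP at [0.188, -0.596, 0.231] pointing down, gripper open.
Joint ranges: [-3.08, 3.08], [-0.75, 2.2], [0.22, 2.44], [-1.43, 4.57], [0, 2.65], [-2.85, 2.85]. Speed limits (rad/s): [2.79, 2.79, 3.14, 3.14, 3.14, 3.14].

## Interface

Orientations are given as a 3x3 rotation matrix whose columns are the frame's x, y, z axes.
In Python, from bench import arm gives the robot as it stands.
- The arm moves only by the tool servo_tool, never from a script. Its argument "targets" is a list of rows, each an object of numbers: "tx", "ty", "tz": the shift along the tool's x, y, z in m; "spin": the turn about the tool's y in rad. A call has 1 to 10 rows; each row is the pose to reach, as a shift and turn from the pose commanded when the call began, along the tool's axes at that moment; what a row does not reach only later rows make up. A row lasts 1/12 s, in which the tool goes at most 41.7 mm and 7.16 degrees, less where a joint would pass 70% of its speed; a pose out of reach is approached as far as the arm can. A call with a gripper value outside its range is refused whole. "hand" is the closure, from 0 (fully open) to 1 (shut), set as the call begins (left out, the last holds). The fingers move at their own pace and stop on an object; "newtons" is the grip in N (left out, the last holds). Time passes only in rows, so rows that repeat a pose let the fingers close. It gives the time, the measured TCP pose, the force and the opening at its end, in the units of the state.
- arm.observe(): the state, without advancing time (a new reading comes with each control period).
- arm.get_image(name): name is "scene" or "top"; returns the picture (384x512x3 uint8, blue, green, red); there is no depth.
- arm.get_calibration(name): a dict with "camera_matrix" (3x3 intrinsics, pixels), "world_to_cam" (4x4, takes a point from world to camera coordinates). Camera axes: x right, y up, looking along -z (the intrinsics and any distortion apply to the point x, -y, -z); pixel columns grow to the right and rows downward; lengths in m; the calibration is good to about 2 mm. A picture is of the moment at which its call begins. get_calibration takes no time and is no camera call.
- arm.close_job(): hands the job in, once; it reports no verdict.
Trained networks look in the newest picture that a camera, given by its name, has taken for a name from the list of things; names that differ only in an ending like _2 or _b are one class to them, and where a whole thing is asked for, a point or a joint stands for the part that bears it (a point fixed in the world has none). Each returns a list of dicts, best first, with "p" (0 to 1); they miss things now and then, are a little off and sometimes report something else, mostly with a low value. They report only what shows in the picture. A call takes as long as a camera call. They do not tell look-alikes from the thing itself.
- arm.find_in(camera, label): "extent" ([centre column, centre row, width, height] as shares, 0 to 1, of the picture: columns of its width, rows of its height, round what is visible of it).
- arm.place_of(camera, label): "at" ([row, column] as shares, 0 to 1, of the picture: columns of its width, rows of its height: a listed point, or the origin of a listed thing).
The state is a dict: "clock": time; "joint_positions": joint angles; "joint_vel": joint speeds; "tau": joint torques, N m; "tcp_pos": TCP position; "tool_rot": TCP orientation; "ft_force": force on the tool from outside, world axes, zero at the start; "torque": the same for the moment, N m; "width": finger opening in m.
Only numpy, scipy, OpenCV 4.12 (cv2) and the standard library are available. Lean on these libraries where they do the work, as an engineer would, in place of code of your own. Each camera call takes 0.05 s, during which the arm holds its last target.

## Task

Fit the retaining ring on the clutch shaft. Take the ring pliers from their stand, put both pins gently into the ring's eyes, squeeze to spread the ring, pass it over the shaft and press the sprung plate gently down to its stop, then let the ring close into the groove so that it holds the plate down. Put the pliers back upright in their stand; never touch the ring with the fingers and leave the other things on the table where they are.

Things in the scene. Friction and masses are not known exactly. Their poses are not given: they have to be found in the camera images.
- ring_pliers: Parallel ring pliers, 0.2 kg. Origin midway between the pin tips, y through both pins, z up; same after a half turn. Housing 24x72 mm at z 40-60; two upright black grips, flat outer faces across y 64 mm apart, 22 wide, z 65-103; finger rests under them reach y +-42. Squeezing the grips to their stop (39 mm apart; 8 N at first, 20 N with a ring) drives the pins from y +-11 to +-23.5. A spring reopens.
- pliers_pin_left (a point): Round nose of the pin on the pliers' +y side. Both pins: knurled steel, 3 mm thick, 4.2 mm long below narrow flat feet (5x7 mm) that press on top of the ring's lugs; they lean slightly outward, so a spread ring hangs on them.
- pliers_pin_right (a point): Round nose of the pin on the pliers' -y side.
- ring: Black oiled spring-steel retaining ring, 5 mm thick, inside radius 17.8 mm relaxed, 5 mm wide, 24 g, lying flat. Origin: centre, on its underside; +x points to its gap, z up. Lugs beside the gap carry the eyes at x 22.5, y +-11 mm. Spread to the pliers' stop the eyes lie at x 21.5 and the ring clears the shaft by 1.5 mm all round if the shaft's axis is at x 4.2; closed in the groove it is at x 0.
- eye_left (a point): Centre of the +y eye (5.2 mm hole through the lug) on the ring's top face; it moves with that springy arm. Spreading takes 4 N at each eye at first, 8 N at the pliers' stop.
- eye_right (a point): Centre of the -y eye on the ring's top face.
- ring_left (a joint): How far the ring's +y arm is sprung outward, rad: 0 relaxed, 0.01 in the groove, 0.16 on the full shaft, about 0.28 at the pliers' stop.
- ring_right (a joint): The same for the ring's -y arm.
- ring_post: White loading post, fixed. Round shelf 66 mm wide, 30 mm above this origin (centre of the base; the base may be let into the table by up to 5 mm), on which ring and lugs lie flat; a steel stub 33 mm wide, 9 mm high fills the ring and a key 7 mm wide and high its gap. x points along the gap, z up.
- clutch: Sprung clutch on a fixed mount 126 mm square. Origin: centre of the mount on the table; z up, along the axis of the upright steel shaft, 40 mm across. How high the shaft stands in its housing differs from unit to unit: its end lies 80 to 101 mm over the table and is chamfered over its last 5 mm. Ring groove: 36 mm across, from 12 to 19.5 mm below the shaft's end.
- pressure_plate (a joint): How far the aluminium plate (72 mm across, round the shaft) is pressed down, m. At 0 its top lies 10.5 mm below the shaft's end and hides the groove; at its solid stop, 0.008, 18.5 mm below, so that a 5 mm ring lying on it is level with the groove. It takes 3 N at first, 7 N at the stop; more than 30 N on it counts as rough. A ring in the groove holds it near 0.0065.
- pliers_stand: Wooden stand, fixed: base 80x110 mm, two cheeks 50 mm high; the pliers' housing rests on them inside flared lips, 2 to 4 mm play, pin tips 10 mm over the table. Origin: centre of the base on the table, y along the pliers' y, z up.
Not all that is in view belongs to the job. Leave any purple look-alike of the ring_post alone.

How it is judged:
By the outcome, as a careful person would: the job done as asked, in the order asked, and still so for the second after the job is handed in, with the robot touching nothing.
It also fails if it takes over 70 s, if anything falls off the work surface, if the arm or the gripper's body presses on something with over 40 N, if the wrist force passes 120 N, or if a joint passes its speed limit or range.

## Working session

There is one attempt and no reset: what is moved stays moved. The work goes in short steps, Python scripts to look and compute and a tool call to move; the robot and the scene stay as the last step left them, time stands still between calls to the robot, and variables do not carry over. Pictures are saved under pics/ and viewed, and the job is handed in when it is done.

Besides the shell and the picture viewer there is one more tool, called after "Call:" by a JSON object that holds its "method" and its "body". servo_tool: Moves the arm, as the interface text tells. Its arguments: {"type":"object","properties":{"targets":{"type":"array"},"hand":{"type":"number"},"newtons":{"type":"number"}},"required":["targets"]}

```bash
ls -la; mkdir -p pics; python3 - <<'E'
from bench import arm
import cv2,numpy as np
np.set_printoptions(precision=4,suppress=True)
s=arm.observe()
for k,v in s.items(): print(k,np.array(v))
print(arm.grasp_offset)
for n in("scene","top"):
    im=arm.get_image(n); cv2.imwrite(f"pics/{n}0.png",im)
    c=arm.get_calibration(n); print(n,c)
    for l in ["ring_pliers","pliers_pin_left","pliers_pin_right","ring","eye_left","eye_right","ring_post","clutch","pressure_plate","pliers_stand"]:
        for f in (arm.place_of,arm.find_in):
            try:
                for d in f(n,l)[:3]:
                    v=d.get("at"); 
                    if v is not None: print(l,"px",np.round([v[1]*512,v[0]*384],1),round(d["p"],2))
                    else:
                        e=d["extent"];print(l,"  box",np.round([e[0]*512,e[1]*384,e[2]*512,e[3]*384],1),round(d["p"],2))
            except Exception as ex: print(l,ex)
print(arm.observe()["clock"])
E
```

```text
total 12
drwxr-xr-x  3 agent agent 4096 Dec  6 16:28 .
drwxr-xr-x 23 root  root  4096 Dec  6 16:28 ..
drwxr-xr-x  2 agent agent 4096 Dec  6 16:28 pics
clock 0.0
joint_positions [-1.4445  0.5285  1.4339  0.      1.1814 -0.1785]
joint_vel [ 0.0003  0.0017 -0.0014  0.002   0.0014  0.0006]
tau [  0.0004 -44.2354 -17.8026  -0.0001   0.0084  -0.    ]
tcp_pos [ 0.1875 -0.5955  0.2303]
tool_rot [[ 0.3001 -0.0003  0.9539]
 [-0.9539  0.0022  0.3001]
 [-0.0021 -1.      0.0004]]
ft_force [ 0.3863 -0.4896 -0.54  ]
torque [0.0175 0.0539 0.0223]
width 0.08538129467545097
0.0187
scene {'camera_matrix': array([[485.7442,   0.    , 257.5785],
       [  0.    , 485.7442, 188.0608],
       [  0.    ,   0.    ,   1.    ]]), 'world_to_cam': array([[-0.7893, -0.6138, -0.0179,  0.347 ],
       [ 0.2568, -0.3565,  0.8983, -0.1977],
       [-0.5578,  0.7044,  0.439 , -1.3048],
       [ 0.    ,  0.    ,  0.    ,  1.    ]])}
ring_pliers px [194.1 243. ] 0.76
ring_pliers px [197.5 244.4] 0.59
ring_pliers   box [197.  227.1  30.   37.1] 0.62
ring_pliers   box [251.3 216.3  47.3  20.6] 0.41
pliers_pin_left px [190
[... 1562 characters left out ...]
.5] 0.53
eye_left px [328.3 172.8] 0.36
eye_left   box [334.2 185.4  15.5  13.1] 0.28
eye_right px [339.8 173.3] 0.56
ring_post px [371.5 224.4] 0.81
ring_post px [329.  185.8] 0.77
ring_post px [373.5 158.2] 0.72
ring_post   box [330.6 184.6  24.9  27.3] 0.73
ring_post   box [375.3 224.3  35.4  31.2] 0.7
ring_post   box [373.9 163.2  25.7  29.7] 0.6
clutch px [251.1 201. ] 0.82
clutch   box [253.4 194.5  56.1  52.7] 0.79
pressure_plate it knows: clutch, eye_left, eye_right, pliers_pin_left, pliers_pin_right, pliers_stand, ring, ring_pliers, ring_post
pressure_plate   box [250.8 193.   24.4  27.9] 0.94
pressure_plate   box [158.6 184.4   8.2  12.8] 0.67
pliers_stand px [172.6 188.6] 0.96
2.0
```

```bash
python3 - <<'E'
import cv2
a=cv2.imread("pics/scene0.png");b=cv2.imread("pics/top0.png")
cv2.imwrite("pics/s0c.png",cv2.resize(a[140:280,160:360],None,fx=4,fy=4,interpolation=cv2.INTER_CUBIC))
cv2.imwrite("pics/t0c.png",cv2.resize(b[130:260,140:400],None,fx=3,fy=3,interpolation=cv2.INTER_CUBIC))
E
```

```text
(no output)
```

View pics/scene0.png

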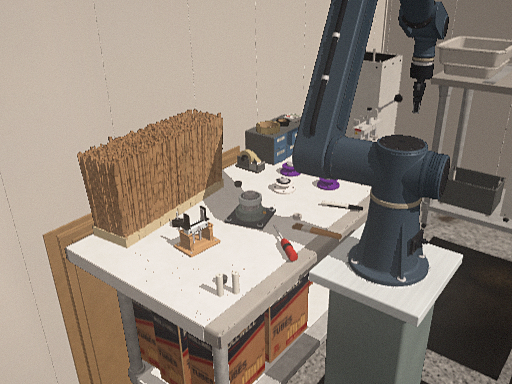

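View pics/top0.png

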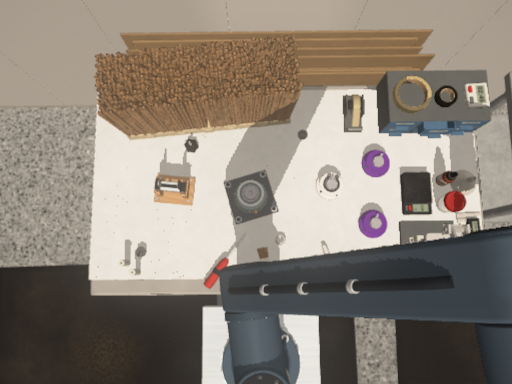

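```bash
ls pics
```

```text
s0c.png
scene0.png
t0c.png
top0.png
```

View pics/s0c.png

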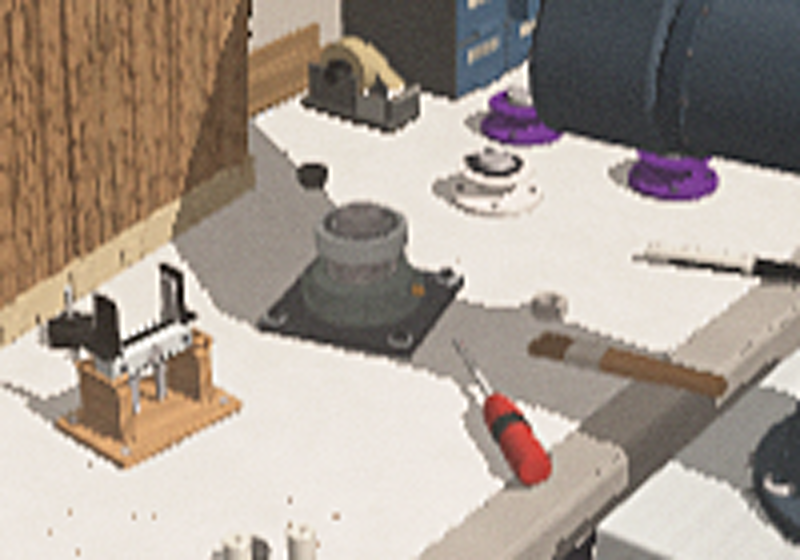

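View pics/t0c.png

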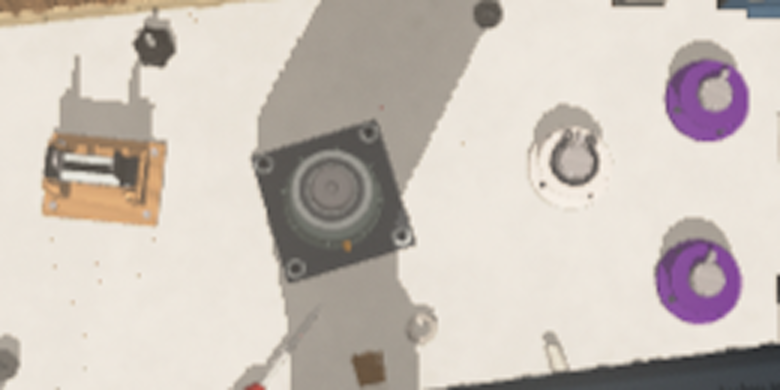

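```bash
cat > h.py <<'E'
import cv2,numpy as np
np.set_printoptions(precision=4,suppress=True)
from bench import arm
def cal(n):
    c=arm.get_calibration(n); return np.array(c["camera_matrix"]),np.array(c["world_to_cam"])
def proj(n,P):
    K,T=cal(n); P=np.atleast_2d(P); c=P@T[:3,:3].T+T[:3,3]; d=c*[1,-1,-1]; q=d@K.T; return q[:,:2]/q[:,2:]
def unproj(n,px,z):
    K,T=cal(n); px=np.atleast_2d(px); d=np.c_[px,np.ones(len(px))]@np.linalg.inv(K).T*[1,-1,-1]
    R=T[:3,:3]; o=-R.T@T[:3,3]; w=d@R; s=(z-o[2])/w[:,2]; return o+w*s[:,None]
def avg(n,k): return np.mean([arm.get_image(n).astype(np.float32) for _ in range(k)],0)
def crop(im,x0,y0,x1,y1,f): return cv2.resize(np.clip(im[y0:y1,x0:x1],0,255).astype(np.uint8),None,fx=f,fy=f,interpolation=cv2.INTER_CUBIC)
E
python3 - <<'E'
from h import *
t=avg("top",12); s=avg("scene",8); np.save("t0.npy",t); np.save("s0.npy",s)
cv2.imwrite("pics/tp.png",np.hstack([crop(t,150,165,195,210,9),crop(t,308,160,353,205,9)][:2]))
cv2.imwrite("pics/tc.png",crop(t,220,165,280,225,9))
cv2.imwrite("pics/sc.png",np.hstack([crop(s,170,195,225,260,7),crop(s,265,170,310,235,7)]))
cv2.imwrite("pics/scc.png",crop(s,220,185,280,235,10))
for n,l,p,z in[("top","stand",(172.6,188.6),0),("top","clutch",(251.1,201),0),("top","post",(329,185.8),0),("top","ring",(332.7,186.6),.028),("top","eL",(328.3,172.8),.033),("top","eR",(339.8,173.3),.033),("scene","stand",(200.5,242.7),0),("scene","clutch",(249.2,217.8),0),("scene","post",(284.5,187.4),0)]: print(n,l,unproj(n,p,z)[0])
print(arm.observe()["clock"])
E
```

```text
top stand [0.4792 0.2451 0.    ]
top clutch [0.4413 0.0204 0.    ]
top post [ 0.4831 -0.2031  0.    ]
top ring [ 0.4761 -0.2086  0.028 ]
top eL [ 0.5145 -0.1969  0.033 ]
top eR [ 0.5128 -0.229   0.033 ]
scene stand [0.4712 0.2288 0.    ]
scene clutch [0.4484 0.0318 0.    ]
scene post [ 0.4838 -0.2125  0.    ]
3.0
```

View pics/tp.png

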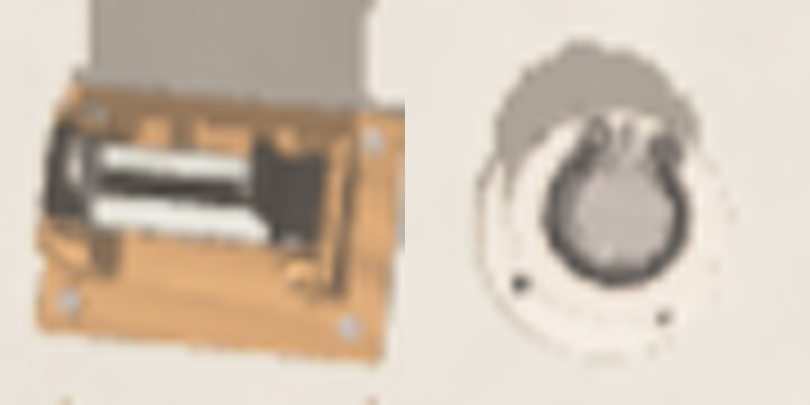

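View pics/tc.png

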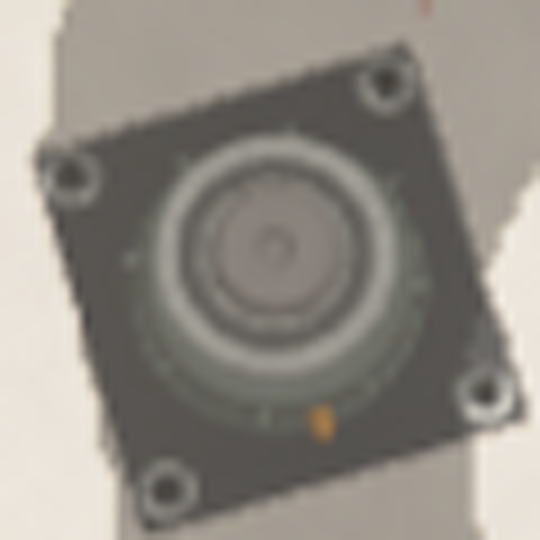

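View pics/sc.png

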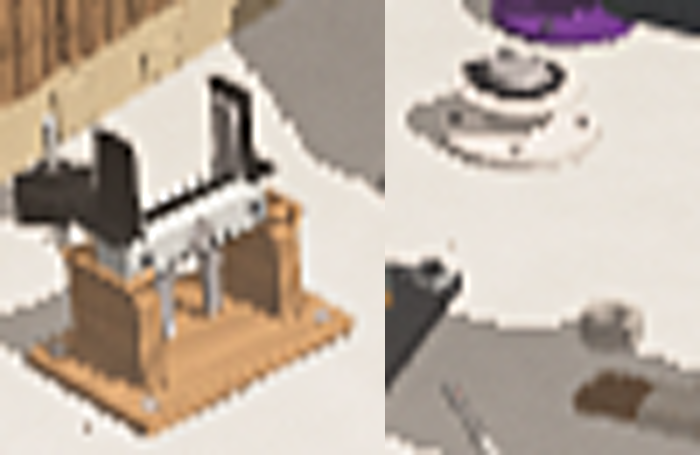

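View pics/scc.png

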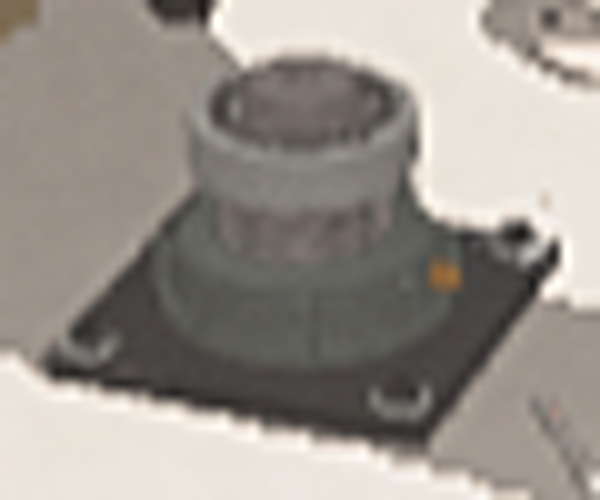

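```bash
cat >> h.py <<'E'
def rz(a): c,s=np.cos(a),np.sin(a); return np.array([[c,-s,0],[s,c,0],[0,0,1]])
def circ(r,z,c=(0,0),n=60):
    a=np.linspace(0,2*np.pi,n); return np.c_[c[0]+r*np.cos(a),c[1]+r*np.sin(a),0*a+z]
def rect(x,y,z,cx=0,cy=0): return np.array([[cx+sx*x,cy+sy*y,z] for sx,sy in[(-1,-1),(1,-1),(1,1),(-1,1),(-1,-1)]])
def overlay(n,im,items,box,f,out):
    x0,y0,x1,y1=box; o=crop(im,x0,y0,x1,y1,f)
    for pts,pose,col in items:
        W=pts@rz(pose[3]).T+np.array(pose[:3]); p=(proj(n,W)-[x0,y0]+.5)*f-.5
        cv2.polylines(o,[np.round(p*16).astype(np.int32)],False,col,1,cv2.LINE_AA,4)
    cv2.imwrite(out,o)
R,G,B,Y=(0,0,255),(0,255,0),(255,0,0),(0,255,255)
E
cat > ov.py <<'E'
from h import *
def items_pliers(p):
    return [(rect(.012,.036,.06),p,R),(rect(.011,.0005,.103,0,.032),p,G),(rect(.011,.0005,.103,0,-.032),p,G),(rect(.011,.0005,.065,0,.042),p,B),(rect(.011,.0005,.065,0,-.042),p,B)]
def items_post(p,rp):
    return [(circ(.033,.030),p,R),(circ(.0165,.039),p,G)]+[(circ(.0178,.005),rp,B),(circ(.0228,.005),rp,B),(circ(.0026,.005,(.0225,.011)),rp,Y),(circ(.0026,.005,(.0225,-.011)),rp,Y)]
def items_clutch(p,h):
    return [(rect(.063,.063,.006),p,R),(circ(.036,h-.0105),p,G),(circ(.020,h-.005),p,B),(circ(.015,h),p,Y)]
if __name__=="__main__":
    t=np.load("t0.npy"); s=np.load("s0.npy")
    print([-cal(n)[1][:3,:3].T@cal(n)[1][:3,3] for n in("top","scene")])
    P=(.479,.245,0,-.07); pl=(.479,.245,.010,-.07)
    po=(.481,-.206,-.002,-.05); rp=(.481,-.206,.028,-.05)
    cl=(.442,.019,0,.28)
    st=[(rect(.04,.055,.010),P,Y)]
    overlay("top",t,st+items_pliers(pl),(145,165,200,210),12,"pics/oa.png")
    overlay("top",t,items_post(po,rp),(308,160,353,205),13,"pics/ob.png")
    overlay("top",t,items_clutch(cl,.09),(220,165,280,225),10,"pics/oc.png")
    overlay("scene",s,items_clutch(cl,.09),(220,185,280,235),12,"pics/od.png")
    overlay("scene",s,st+items_pliers(pl),(165,195,230,260),9,"pics/oe.png")
    overlay("scene",s,items_post(po,rp),(260,165,310,205),14,"pics/of.png")
E
python3 ov.py
```

```text
[array([0.268 , 0.0113, 1.2795]), array([-0.4031,  1.0616,  0.7566])]
```

View pics/oa.png

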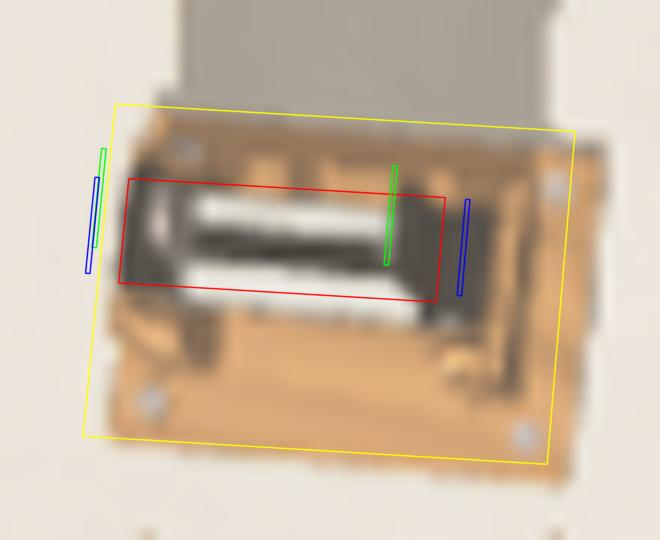

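View pics/ob.png

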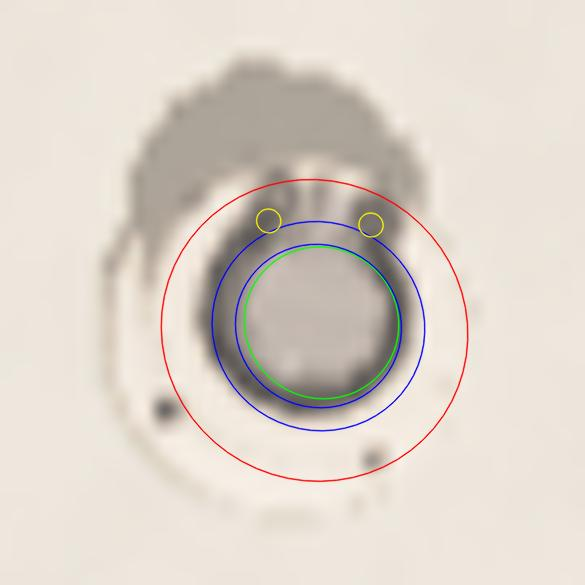

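View pics/oc.png

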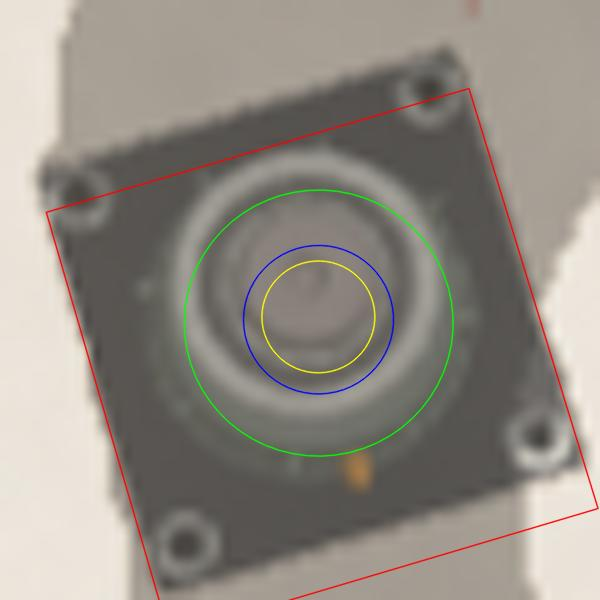

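View pics/od.png

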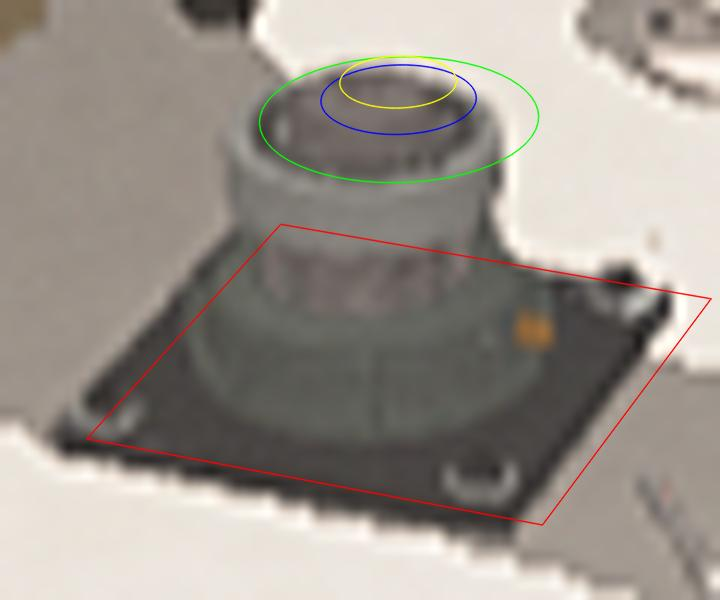

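View pics/oe.png

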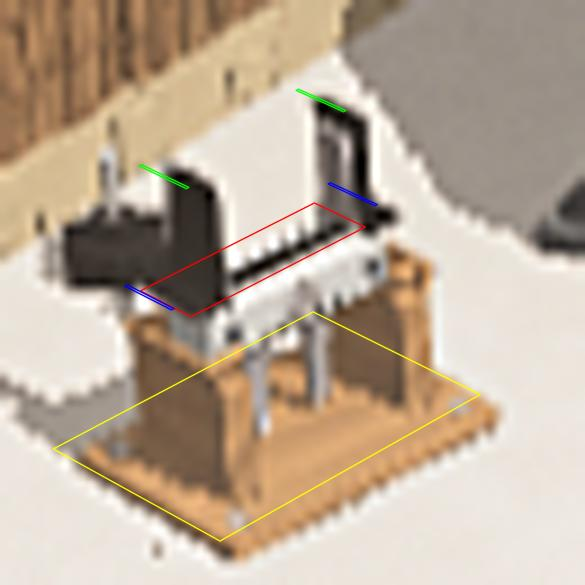

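View pics/of.png

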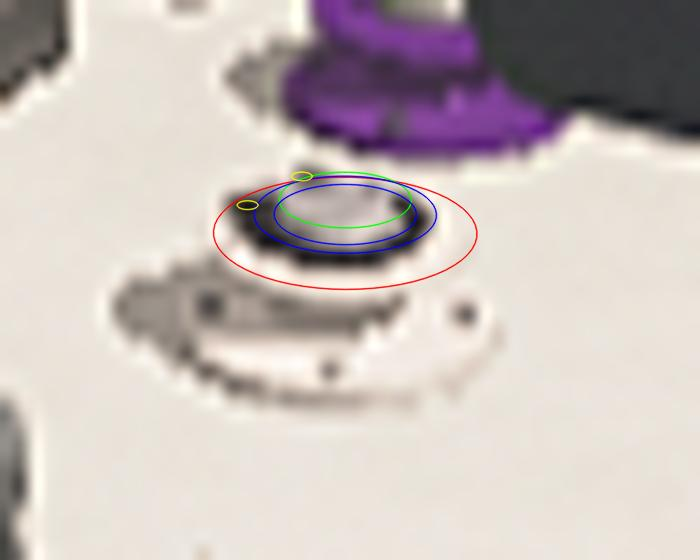

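```bash
python3 - <<'E'
from h import *
t=np.load("t0.npy"); s=np.load("s0.npy")
def c2(im,b,f):
    x0,y0,x1,y1=b; a=np.clip(im[y0:y1,x0:x1],0,255).astype(np.uint8); return cv2.resize(a,None,fx=f,fy=f,interpolation=cv2.INTER_NEAREST)
cv2.imwrite("pics/p1.png",np.hstack([c2(t,(318,168,342,196),16),c2(s,(272,174,296,202),16)]))
E
```

```text
(no output)
```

View pics/p1.png

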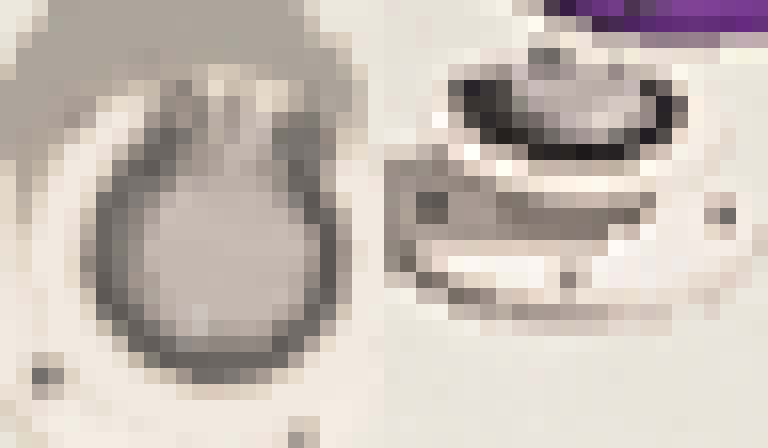

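```bash
cat > fit.py <<'E'
from h import *
from scipy.optimize import minimize
SS=6
def ringpoly(gap=26*np.pi/180,ri=.0178,ro=.0228):
    a=np.linspace(gap,2*np.pi-gap,60)
    return np.r_[np.c_[ro*np.cos(a),ro*np.sin(a)],np.c_[ri*np.cos(a[::-1]),ri*np.sin(a[::-1])]]
def fillw(lab,n,W,box,val):
    p=(proj(n,W)-[box[0],box[1]]+.5)*SS-.5
    cv2.fillPoly(lab,[np.round(p*16).astype(np.int32)],int(val),cv2.LINE_8,4)
def put(n,lab,xy,pose,z,box,val):
    W=np.c_[xy,np.full(len(xy),0.)]@rz(pose[2]).T; W[:,:2]+=pose[:2]; W[:,2]=z
    fillw(lab,n,W,box,val)
def C(r,c=(0,0)): return circ(r,0,c)[:,:2]
def resid(lab,im,box,K,mask,blur=.5):
    H,Wd=box[3]-box[1],box[2]-box[0]
    F=[]
    for k in range(K):
        f=cv2.resize((lab==k).astype(np.float32),(Wd,H),interpolation=cv2.INTER_AREA)
        F.append(cv2.GaussianBlur(f,(0,0),blur)[mask])
    A=np.array(F).T; y=im[box[1]:box[3],box[0]:box[2]].mean(2)[mask]
    c,*_=np.linalg.lstsq(np.r_[A,1e-2*np.eye(K)],np.r_[y,1e-2*np.full(K,130.)],rcond=None)
    return np.mean((A@c-y)**2),c
def ring_model(n,p,zs,box,ripose):
    lab=np.zeros(((box[3]-box[1])*SS,(box[2]-box[0])*SS),np.uint8)
    rp=p[:3]; sp=(p[3],p[4],p[2])
    for z in np.linspace(zs,zs+.005,5):
        v=2 if z==zs+.005 else 1
        put(n,lab,ringpoly(),rp,z,box,v)
        for sg in(1,-1): put(n,lab,C(.0048,(.0225,sg*.011)),rp,z,box,v)
    for sg in(1,-1): put(n,lab,C(.0026,(.0225,sg*.011)),rp,zs+.005,box,5)
    key=np.array([[.01,-.0035],[.029,-.0035],[.029,.0035],[.01,.0035]])
    for z in np.linspace(zs,zs+.007,4): put(n,lab,key,sp,z,box,3)
    for z in np.linspace(zs,zs+.009,6): put(n,lab,C(.0165),sp,z,box,4 if z==zs+.009 else 3)
    return lab
E
cat > fitring.py <<'E'
from fit import *
for n,f,box in[("top","t0.npy",(316,164,348,200)),("scene","s0.npy",(268,172,304,198))]:
    im=np.load(f)
    for zs in(.025,.028,.030):
        best=None
        for yaw in(-.05,-.2,-.35):
            c0=unproj("top",(331.1,183.0),zs+.004)[0][:2] if n=="top" else np.array([.481,-.206])
            yy,xx=np.mgrid[box[1]:box[3],box[0]:box[2]]
            W=unproj(n,np.c_[xx.ravel(),yy.ravel()],zs+.005)
            def cost(p):
                return resid(ring_model(n,p,zs,box,None),im,box,6,mask)[0]
            p0=np.r_[c0,yaw,c0]
            for it in range(2):
                mask=(np.hypot(W[:,0]-p0[0],W[:,1]-p0[1])<.0285).reshape(yy.shape)
                S=np.vstack([p0]+[p0+d for d in np.diag([.003,.003,.15,.003,.003])])
                r=minimize(cost,p0,method="Nelder-Mead",options=dict(initial_simplex=S,maxiter=220,xatol=1e-5,fatol=1e-3)); p0=r.x
            if best is None or r.fun<best[0]: best=(r.fun,r.x)
        print(n,zs,best[0],best[1],resid(ring_model(n,best[1],zs,box,None),im,box,6,mask)[1])
E
time python3 fitring.py
```

```text
Traceback (most recent call last):
  File "fitring.py", line 16, in <module>
    r=minimize(cost,p0,method="Nelder-Mead",options=dict(initial_simplex=S,maxiter=220,xatol=1e-5,fatol=1e-3)); p0=r.x
  File "fitring.py", line 11, in cost
    return resid(ring_model(n,p,zs,box,None),im,box,6,mask)[0]
                 ~~~~~~~~~~^^^^^^^^^^^^^^^^^
  File "fit.py", line 29, in ring_model
    for sg in(1,-1): put(n,lab,C(.0048,(.0225,sg*.011)),rp,z,box,v)
                     ~~~^^^^^^^^^^^^^^^^^^^^^^^^^^^^^^^^^^^^^^^^^^^
  File "fit.py", line 12, in put
    fillw(lab,n,W,box,val)
    ~~~~~^^^^^^^^^^^^^^^^^
  File "fit.py", line 8, in fillw
    p=(proj(n,W)-[box[0],box[1]]+.5)*SS-.5
       ~~~~^^^^^
  File "h.py", line 7, in proj
    K,T=cal(n); P=np.atleast_2d(P); c=P@T[:3,:3].T+T[:3,3]; d=c*[1,-1,-1]; q=d@K.T; return q[:,:2]/q[:,2:]
        ~~~^^^
  File "h.py", line 5, in cal
    c=arm.get_calibration(n); return np.array(c["camera_matrix"]),np.array(c["world_to_cam"])
ValueError: time passes only in moves, steps and waits

real	0m5.550s
user	0m3.928s
sys	0m0.279s
```

Calibration must be cached, not re-requested each time.

```bash
python3 - <<'E'
s=open('h.py').read()
s=s.replace('def cal(n):\n    c=arm','import functools\n@functools.lru_cache(None)\ndef cal(n):\n    c=arm')
open('h.py','w').write(s)
E
time python3 fitring.py; python3 -c "from h import *;print(arm.observe()['clock'])"
```

```text
top 0.025 144.16535566873853 [ 0.4855 -0.2043 -0.2268  0.4856 -0.2039] [232.044  118.7512  89.4623 158.9815 178.4058 145.8183]
top 0.028 146.8680197184189 [ 0.485  -0.2037 -0.2048  0.4851 -0.2035] [232.038  141.613   88.309  159.2436 178.0796 143.5201]
top 0.03 148.28003538887947 [ 0.4845 -0.2034 -0.2211  0.4848 -0.2032] [232.4668 148.7731  88.6481 157.775  178.0038 142.2805]
scene 0.025 678.3059365174034 [ 0.4835 -0.2059 -0.2218  0.4809 -0.2026] [245.5244 190.615  -17.7502  55.405  187.7446   7.8085]
scene 0.028 684.7274230353212 [ 0.4838 -0.2053 -0.3663  0.485  -0.2105] [239.974   -2.3409  15.1519 173.1711 175.0714 361.7688]
scene 0.03 663.2443318310245 [ 0.4804 -0.2007 -0.3746  0.4828 -0.207 ] [243.5826   9.4958   7.0709 172.9975 174.928  292.4926]
3.0
real	0m40.079s
user	0m40.426s
sys	0m0.135s
```

```bash
cat > ov2.py <<'E'
from ov import *
import sys
t=np.load("t0.npy"); s=np.load("s0.npy")
P=(.476,.2393,0,-.11); pl=(.476,.2393,.010,-.11)
po=(.4853,-.2040,-.003,-.215); rp=(.4853,-.2040,.027,-.215)
cl=(.449,.0200,0,.285)
st=[(rect(.04,.055,.010),P,Y)]
overlay("top",t,st+items_pliers(pl),(145,165,200,210),12,"pics/oa.png")
overlay("top",t,items_post(po,rp),(308,160,353,205),13,"pics/ob.png")
overlay("top",t,items_clutch(cl,.09),(220,165,280,225),10,"pics/oc.png")
overlay("scene",s,items_clutch(cl,.09),(220,185,280,235),12,"pics/od.png")
overlay("scene",s,st+items_pliers(pl),(165,195,230,260),9,"pics/oe.png")
overlay("scene",s,items_post(po,rp),(260,165,310,205),14,"pics/of.png")
def hs(a,b,o):
    a=cv2.imread(a);b=cv2.imread(b);h=420
    cv2.imwrite(o,cv2.hconcat([cv2.resize(x,(395,int(x.shape[0]*395/x.shape[1])))[:560] if 0 else cv2.resize(x,(395,420)) for x in(a,b)]))
hs("pics/oa.png","pics/oe.png","pics/h1.png");hs("pics/ob.png","pics/of.png","pics/h2.png");hs("pics/oc.png","pics/od.png","pics/h3.png")
E
python3 ov2.py
```

```text
(no output)
```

View pics/h1.png

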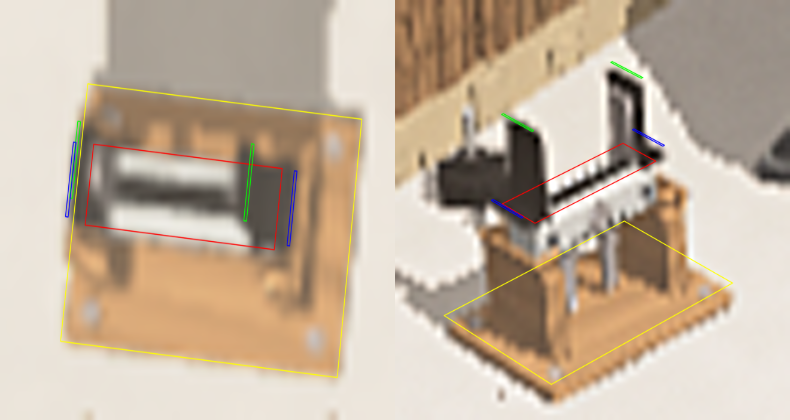

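View pics/h2.png

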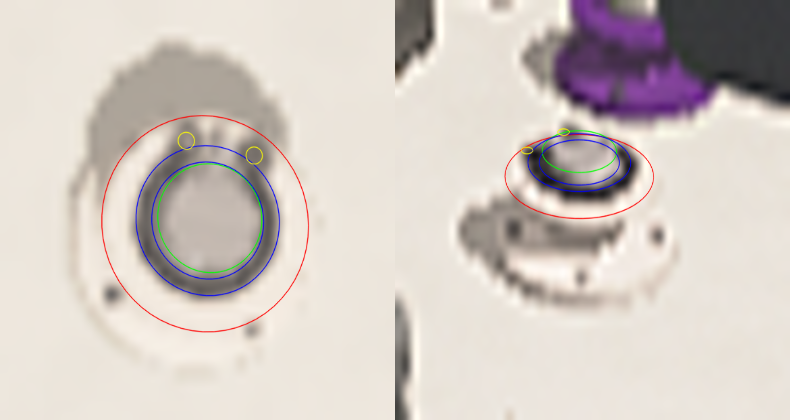

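View pics/h3.png

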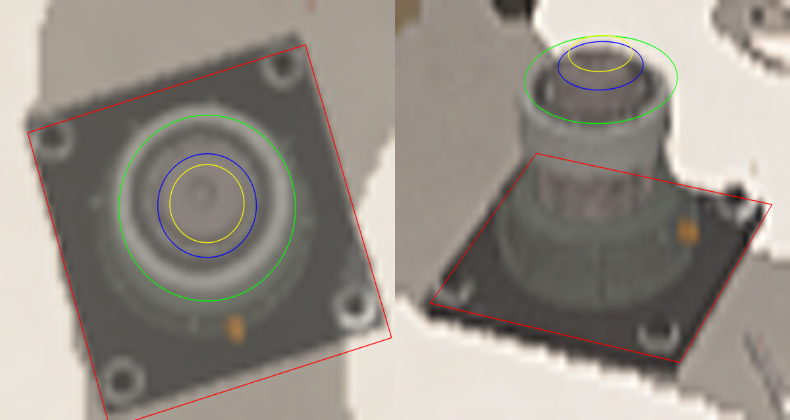

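```bash
cat > mv.py <<'E'
from h import *
import sys
def rel(target,ang_deg=None,quiet=False):
    s=arm.observe(); R=np.array(s["tool_rot"]); p=np.array(s["tcp_pos"])
    d=R.T@(np.array(target)-p); a=np.degrees(np.arctan2(R[1,0],R[0,0]))
    sp=None
    if ang_deg is not None: sp=-np.radians((ang_deg-a+180)%360-180)
    print("t=%.2f tcp"%s["clock"],p,"xang %.2f"%a,"F",np.array(s["ft_force"]),"w %.4f"%s["width"]); print("  tilt",R[:,1]); print("  ->tx,ty,tz",np.round(d,4),"spin",None if sp is None else round(sp,4))
if __name__=="__main__":
    a=[float(x) for x in sys.argv[1:]]; rel(a[:3],a[3] if len(a)>3 else None)
E
python3 mv.py .45 -.2 .25 -96.3; python3 mv.py .475 .2375 .2 -96.3
```

```text
t=3.00 tcp [ 0.1876 -0.5962  0.2313] xang -72.54 F [0.1475 0.0406 0.1261] w 0.0854
  tilt [-0. -0. -1.]
  ->tx,ty,tz [-0.2992 -0.0187  0.3692] spin 0.4148
t=3.00 tcp [ 0.1876 -0.5962  0.2313] xang -72.54 F [0.1475 0.0406 0.1261] w 0.0854
  tilt [-0. -0. -1.]
  ->tx,ty,tz [-0.709   0.0313  0.5244] spin 0.4148
```

Candidates for the loading post in the top view are white (330,185), purple (375,163) and purple (373,224). The white one carries the dark ring, confirmed in the close crop, so I choose it. The pliers are in the wooden stand at (172,188), and they are the only candidate.

Call:
{"method": "servo_tool", "body": {"targets": [{"tx":-0.299,"ty":-0.019,"tz":0.369,"spin":0.415},{"tx":-0.299,"ty":-0.019,"tz":0.369,"spin":0.415},{"tx":-0.299,"ty":-0.019,"tz":0.369,"spin":0.415},{"tx":-0.299,"ty":-0.019,"tz":0.369,"spin":0.415},{"tx":-0.299,"ty":-0.019,"tz":0.369,"spin":0.415},{"tx":-0.299,"ty":-0.019,"tz":0.369,"spin":0.415},{"tx":-0.299,"ty":-0.019,"tz":0.369,"spin":0.415},{"tx":-0.299,"ty":-0.019,"tz":0.369,"spin":0.415},{"tx":-0.299,"ty":-0.019,"tz":0.369,"spin":0.415},{"tx":-0.299,"ty":-0.019,"tz":0.369,"spin":0.415}], "hand": 0, "newtons": 20}}

```text
clock: 3.83
tcp_pos: [0.4182, -0.2476, 0.2484]
tool_rot: [[-0.111, 0.001, 0.994], [-0.994, -0.0, -0.111], [0.0, -1.0, 0.001]]
ft_force: [-0.4, -0.2, -0.2]
width: 0.0854
```

```bash
python3 mv.py .475 .2375 .2 -96.3
```

```text
t=3.83 tcp [ 0.4182 -0.2476  0.2484] xang -96.37 F [-0.4218 -0.1766 -0.1984] w 0.0854
  tilt [ 0.0006 -0.0005 -1.    ]
  ->tx,ty,tz [-0.4885  0.0482  0.0026] spin -0.0012
```

Call:
{"method": "servo_tool", "body": {"targets": [{"tx":-0.488,"ty":0.048,"tz":0.0026},{"tx":-0.488,"ty":0.048,"tz":0.0026},{"tx":-0.488,"ty":0.048,"tz":0.0026},{"tx":-0.488,"ty":0.048,"tz":0.0026},{"tx":-0.488,"ty":0.048,"tz":0.0026},{"tx":-0.488,"ty":0.048,"tz":0.0026},{"tx":-0.488,"ty":0.048,"tz":0.0026},{"tx":-0.488,"ty":0.048,"tz":0.0026},{"tx":-0.488,"ty":0.048,"tz":0.0026},{"tx":-0.488,"ty":0.048,"tz":0.0026}]}}

```text
$.targets[0]: bad value
```

```bash
python3 mv.py .475 .2375 .2 -96.3
```

```text
t=3.83 tcp [ 0.4182 -0.2476  0.2484] xang -96.37 F [-0.4218 -0.1766 -0.1984] w 0.0854
  tilt [ 0.0006 -0.0005 -1.    ]
  ->tx,ty,tz [-0.4885  0.0482  0.0026] spin -0.0012
```

Call:
{"method": "servo_tool", "body": {"targets": [{"tx":-0.4,"ty":0.048,"tz":0.002},{"tx":-0.4,"ty":0.048,"tz":0.002},{"tx":-0.4,"ty":0.048,"tz":0.002},{"tx":-0.4,"ty":0.048,"tz":0.002},{"tx":-0.4,"ty":0.048,"tz":0.002},{"tx":-0.4,"ty":0.048,"tz":0.002},{"tx":-0.4,"ty":0.048,"tz":0.002},{"tx":-0.4,"ty":0.048,"tz":0.002},{"tx":-0.4,"ty":0.048,"tz":0.002},{"tx":-0.4,"ty":0.048,"tz":0.002}]}}

```text
$.targets[0]: bad value
```

```bash
python3 mv.py .475 .2375 .2 -96.3
```

```text
t=3.83 tcp [ 0.4182 -0.2476  0.2484] xang -96.37 F [-0.4218 -0.1766 -0.1984] w 0.0854
  tilt [ 0.0006 -0.0005 -1.    ]
  ->tx,ty,tz [-0.4885  0.0482  0.0026] spin -0.0012
```

Call:
{"method": "servo_tool", "body": {"targets": [{"tx":-0.488,"ty":0.048,"tz":0.003,"spin":0},{"tx":-0.488,"ty":0.048,"tz":0.003,"spin":0},{"tx":-0.488,"ty":0.048,"tz":0.003,"spin":0},{"tx":-0.488,"ty":0.048,"tz":0.003,"spin":0},{"tx":-0.488,"ty":0.048,"tz":0.003,"spin":0},{"tx":-0.488,"ty":0.048,"tz":0.003,"spin":0},{"tx":-0.488,"ty":0.048,"tz":0.003,"spin":0},{"tx":-0.488,"ty":0.048,"tz":0.003,"spin":0},{"tx":-0.488,"ty":0.048,"tz":0.003,"spin":0},{"tx":-0.488,"ty":0.048,"tz":0.003,"spin":0}]}}

```text
clock: 4.67
tcp_pos: [0.4657, 0.165, 0.2073]
tool_rot: [[-0.11, 0.001, 0.994], [-0.994, -0.0, -0.11], [-0.0, -1.0, 0.001]]
ft_force: [1.1, -0.2, -0.3]
width: 0.0855
```

```bash
python3 mv.py .475 .2375 .15 -96.3
```

```text
t=4.67 tcp [0.4657 0.165  0.2073] xang -96.30 F [ 1.1475 -0.2019 -0.3306] w 0.0855
  tilt [ 0.0009 -0.     -1.    ]
  ->tx,ty,tz [-0.0731  0.0573  0.0013] spin -0.0001
```

Call:
{"method": "servo_tool", "body": {"targets": [{"tx":-0.073,"ty":0.04,"tz":0.0013,"spin":0},{"tx":-0.073,"ty":0.057,"tz":0.0013,"spin":0},{"tx":-0.073,"ty":0.057,"tz":0.0013,"spin":0},{"tx":-0.073,"ty":0.057,"tz":0.0013,"spin":0}]}}

```text
clock: 5.0
tcp_pos: [0.4733, 0.2367, 0.1479]
tool_rot: [[-0.106, -0.005, 0.994], [-0.994, -0.001, -0.106], [0.002, -1.0, -0.004]]
ft_force: [0.2, -1.1, 1.3]
width: 0.0858
```

```bash
python3 - <<'E'
from h import *
t=avg("top",3); s=avg("scene",3); np.save("t1.npy",t); np.save("s1.npy",s)
cv2.imwrite("pics/g1.png",np.hstack([crop(t,135,140,215,215,5),crop(s,155,160,235,235,5)]))
E
python3 mv.py .475 .2375 .15 -96.3
```

```text
t=5.30 tcp [0.4758 0.234  0.1515] xang -96.44 F [-0.4523 -0.4231 -0.0962] w 0.0853
  tilt [ 0.0022  0.0003 -1.    ]
  ->tx,ty,tz [-0.0034  0.0015 -0.0012] spin -0.0024
```

View pics/g1.png

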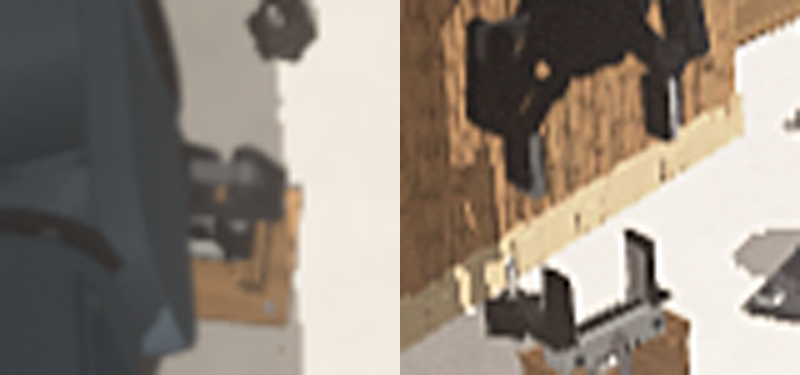

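```bash
python3 - <<'E'
from h import *
R=rz(np.radians(-96.4)); c=np.array([.4758,.234,.1645])
for w in (.0427,.057):
  for sg in(1,-1): print("tip",w,sg,(proj("scene",c+R[:,0]*w*sg)[0]-[155,160])*5+[400,0])
for sg in(1,-1): print("grip",(proj("scene",np.array([.475,.2375,.113])+R[:,0]*.032*sg)[0]-[155,160])*5+[400,0])
E
python3 mv.py .475 .2375 .15 -96.3
```

```text
tip 0.0427 1 [653.5051 135.3002]
tip 0.0427 -1 [531.8322 186.8107]
tip 0.057 1 [672.9328 127.0754]
tip 0.057 -1 [510.4593 195.859 ]
grip [641.6788 225.9011]
grip [551.9481 266.5112]
t=5.30 tcp [0.4758 0.234  0.1515] xang -96.44 F [-0.4523 -0.4231 -0.0962] w 0.0853
  tilt [ 0.0022  0.0003 -1.    ]
  ->tx,ty,tz [-0.0034  0.0015 -0.0012] spin -0.0024
```

Call:
{"method": "servo_tool", "body": {"targets": [{"tx":-0.0012,"ty":0.015,"tz":-0.002,"spin":0},{"tx":-0.0012,"ty":0.03,"tz":-0.002,"spin":0},{"tx":-0.0012,"ty":0.045,"tz":-0.002,"spin":0},{"tx":-0.0012,"ty":0.055,"tz":-0.002,"spin":0},{"tx":-0.0012,"ty":0.062,"tz":-0.002,"spin":0},{"tx":-0.0012,"ty":0.068,"tz":-0.002,"spin":0},{"tx":-0.0012,"ty":0.072,"tz":-0.002,"spin":0},{"tx":-0.0012,"ty":0.072,"tz":-0.002,"spin":0}]}}

```text
clock: 5.97
tcp_pos: [0.473, 0.2364, 0.0778]
tool_rot: [[-0.11, -0.001, 0.994], [-0.994, -0.0, -0.11], [0.0, -1.0, -0.001]]
ft_force: [-0.2, -0.5, 0.2]
width: 0.0854
```

```bash
python3 - <<'E'
from h import *
s=avg("scene",3); np.save("s2.npy",s)
cv2.imwrite("pics/g2.png",crop(s,160,170,240,240,9))
E
python3 mv.py .473 .239 .078 -96.3
```

```text
t=6.12 tcp [0.4735 0.2368 0.0786] xang -96.31 F [ 0.4354  0.1659 -0.2155] w 0.0852
  tilt [ 0.0009  0.0002 -1.    ]
  ->tx,ty,tz [-0.0022  0.0006 -0.0007] spin -0.0002
```

View pics/g2.png

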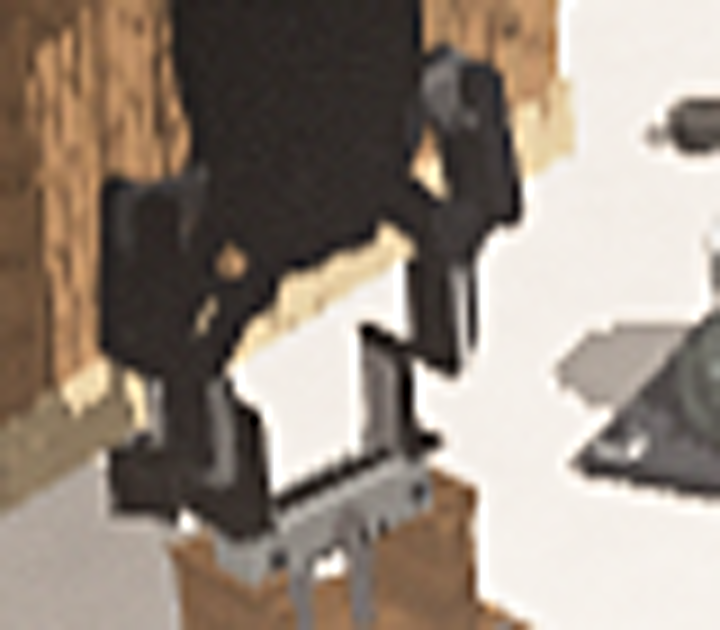

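Call:
{"method": "servo_tool", "body": {"targets": [{"tx":0,"ty":0,"tz":0,"spin":0},{"tx":0,"ty":0,"tz":0,"spin":0},{"tx":0,"ty":0,"tz":0,"spin":0},{"tx":0,"ty":0,"tz":0,"spin":0}], "hand": 0.17, "newtons": 20}}

```text
clock: 6.45
tcp_pos: [0.4735, 0.237, 0.0786]
tool_rot: [[-0.11, 0.001, 0.994], [-0.994, 0.001, -0.11], [-0.001, -1.0, 0.001]]
ft_force: [0.2, 0.2, 1.0]
width: 0.0712
```

```bash
python3 - <<'E'
from ov import *
s=avg("scene",3); np.save("s3.npy",s)
o=np.array(arm.observe()["tcp_pos"]); w=arm.observe()["width"]/2
pl=(.475,.2375,.010,-.11)
tp=tuple(o)+(np.radians(-96.3),)
back=.007
fi=[(rect(.0005,.011,back,sg*w),tp,R) for sg in(1,-1)]+[(rect(.0005,.011,back+.03,sg*w),tp,Y) for sg in(1,-1)]
overlay("scene",s,fi+items_pliers(pl),(160,170,240,240),9,"pics/g3.png")
E
python3 mv.py .473 .239 .078 -96.3
```

```text
t=6.60 tcp [0.4734 0.2369 0.0784] xang -96.31 F [0.1354 2.5921 1.3911] w 0.0706
  tilt [ 0.0009  0.0004 -1.    ]
  ->tx,ty,tz [-0.0021  0.0004 -0.0007] spin -0.0002
```

View pics/g3.png

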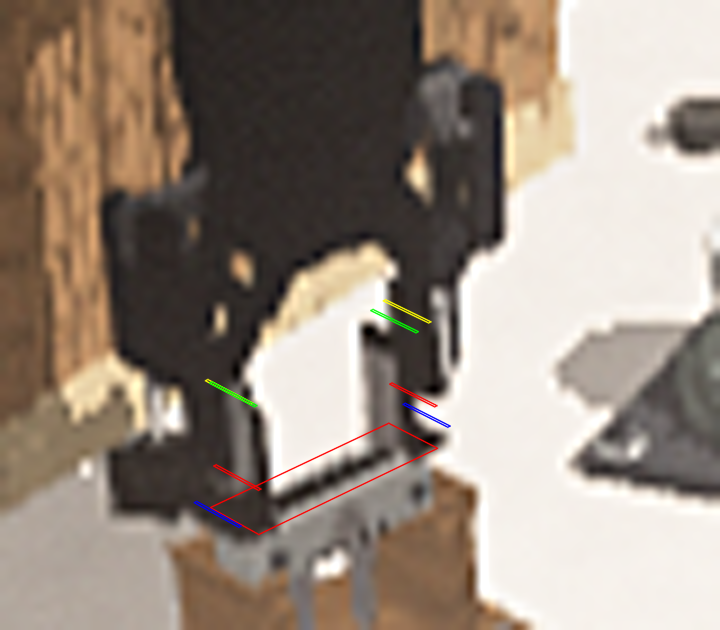

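Call:
{"method": "servo_tool", "body": {"targets": [{"tx":-0.0015,"ty":0.001,"tz":0,"spin":0},{"tx":-0.003,"ty":0.0035,"tz":0,"spin":0},{"tx":-0.003,"ty":0.0035,"tz":0,"spin":0},{"tx":-0.003,"ty":0.0035,"tz":0,"spin":0}]}}

```text
clock: 6.93
tcp_pos: [0.473, 0.2395, 0.0743]
tool_rot: [[-0.11, -0.001, 0.994], [-0.994, -0.0, -0.11], [0.001, -1.0, -0.001]]
ft_force: [0.4, 0.8, -0.7]
width: 0.0706
```

Call:
{"method": "servo_tool", "body": {"targets": [{"tx":0,"ty":0,"tz":0,"spin":0},{"tx":0,"ty":0,"tz":0,"spin":0},{"tx":0,"ty":0,"tz":0,"spin":0}], "hand": 0.22}}

```text
clock: 7.18
tcp_pos: [0.4734, 0.2395, 0.0747]
tool_rot: [[-0.11, -0.0, 0.994], [-0.994, -0.0, -0.11], [0.0, -1.0, -0.0]]
ft_force: [0.1, 0.1, 0.4]
width: 0.0665
```

Call:
{"method": "servo_tool", "body": {"targets": [{"tx":0,"ty":0,"tz":0,"spin":0},{"tx":0,"ty":0,"tz":0,"spin":0},{"tx":0,"ty":0,"tz":0,"spin":0}], "hand": 0.25}}

```text
clock: 7.43
tcp_pos: [0.4735, 0.2398, 0.0748]
tool_rot: [[-0.11, 0.0, 0.994], [-0.994, 0.0, -0.11], [-0.0, -1.0, 0.0]]
ft_force: [0.0, 0.7, -0.2]
width: 0.0643
```

Call:
{"method": "servo_tool", "body": {"targets": [{"tx":0,"ty":0,"tz":0,"spin":0},{"tx":0,"ty":0,"tz":0,"spin":0},{"tx":0,"ty":0,"tz":0,"spin":0},{"tx":0,"ty":0,"tz":0,"spin":0}], "hand": 0.262}}

```text
clock: 7.77
tcp_pos: [0.4736, 0.2398, 0.075]
tool_rot: [[-0.11, 0.0, 0.994], [-0.994, 0.0, -0.11], [-0.0, -1.0, 0.0]]
ft_force: [0.1, 1.7, 4.3]
width: 0.0635
```

```bash
python3 - <<'E'
from ov import *
s=avg("scene",3); np.save("s4.npy",s)
cv2.imwrite("pics/g4.png",crop(s,160,170,240,240,9))
E
python3 mv.py .473 .239 .078 -96.3
```

```text
t=7.92 tcp [0.4736 0.2398 0.075 ] xang -96.32 F [-1.0027  0.9589  4.9018] w 0.0630
  tilt [ 0.0005  0.0003 -1.    ]
  ->tx,ty,tz [ 0.0008 -0.003  -0.0005] spin -0.0003
```

View pics/g4.png

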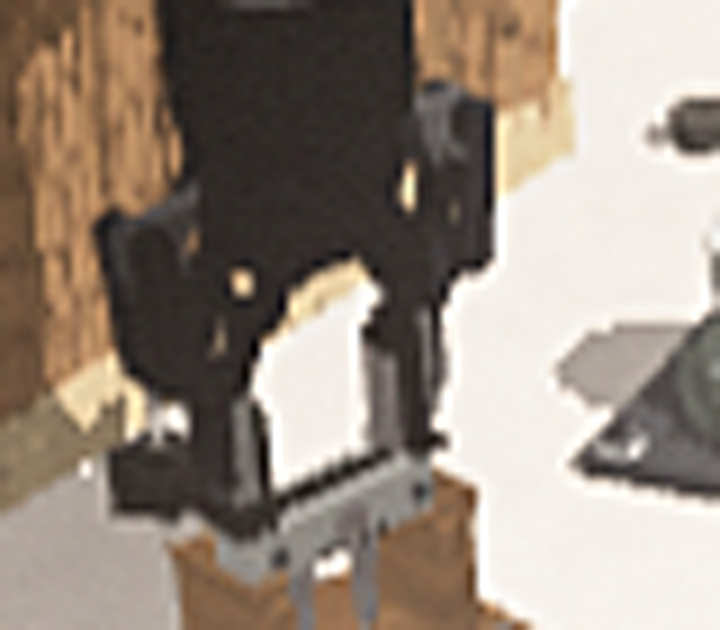

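Call:
{"method": "servo_tool", "body": {"targets": [{"tx":0,"ty":0,"tz":0,"spin":0},{"tx":0,"ty":-0.005,"tz":0,"spin":0},{"tx":0,"ty":-0.015,"tz":0,"spin":0},{"tx":0,"ty":-0.03,"tz":0,"spin":0},{"tx":0,"ty":-0.05,"tz":0,"spin":0},{"tx":0,"ty":-0.07,"tz":0,"spin":0},{"tx":0,"ty":-0.09,"tz":0,"spin":0},{"tx":0,"ty":-0.1,"tz":0,"spin":0},{"tx":0,"ty":-0.1,"tz":0,"spin":0}], "hand": 0.258}}

```text
clock: 8.67
tcp_pos: [0.4748, 0.2399, 0.1771]
tool_rot: [[-0.11, 0.005, 0.994], [-0.994, 0.001, -0.11], [-0.002, -1.0, 0.005]]
ft_force: [0.5, 0.3, -1.3]
width: 0.0634
```

```bash
python3 - <<'E'
from ov import *
s=avg("scene",3); np.save("s5.npy",s)
cv2.imwrite("pics/g5.png",crop(s,155,130,235,210,7))
E
python3 mv.py .50 -.1 .22 -102.3
```

```text
t=8.82 tcp [0.4726 0.2393 0.1738] xang -96.32 F [ 0.6133  0.7261 -0.9582] w 0.0633
  tilt [-0.002  -0.0006 -1.    ]
  ->tx,ty,tz [ 0.3342 -0.046   0.0645] spin 0.1044
```

View pics/g5.png

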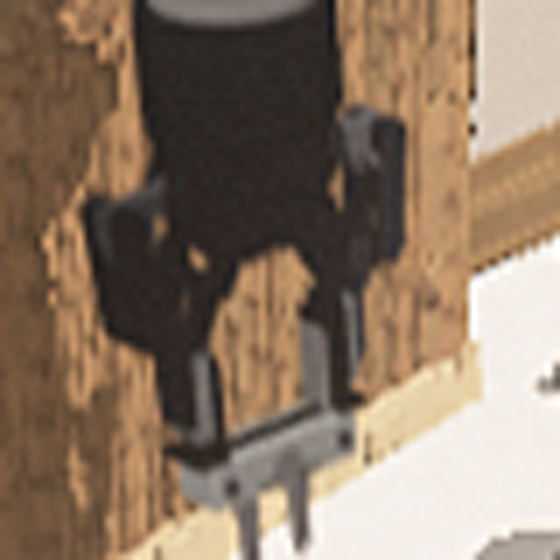

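```bash
python3 mv.py .5073 -.2065 .20 -102.3
```

```text
t=8.82 tcp [0.4726 0.2393 0.1738] xang -96.32 F [ 0.6133  0.7261 -0.9582] w 0.0633
  tilt [-0.002  -0.0006 -1.    ]
  ->tx,ty,tz [ 0.4393 -0.0259  0.0835] spin 0.1044
```

Call:
{"method": "servo_tool", "body": {"targets": [{"tx":0.02,"ty":-0.015,"tz":0.01,"spin":0},{"tx":0.055,"ty":-0.026,"tz":0.015,"spin":0.02},{"tx":0.095,"ty":-0.026,"tz":0.02,"spin":0.04},{"tx":0.135,"ty":-0.026,"tz":0.03,"spin":0.06},{"tx":0.175,"ty":-0.026,"tz":0.04,"spin":0.08},{"tx":0.215,"ty":-0.026,"tz":0.05,"spin":0.1},{"tx":0.255,"ty":-0.026,"tz":0.06,"spin":0.104},{"tx":0.295,"ty":-0.026,"tz":0.07,"spin":0.104},{"tx":0.335,"ty":-0.026,"tz":0.083,"spin":0.104},{"tx":0.37,"ty":-0.026,"tz":0.083,"spin":0.104}]}}

```text
clock: 9.65
tcp_pos: [0.5165, -0.1405, 0.1993]
tool_rot: [[-0.213, 0.001, 0.977], [-0.977, -0.0, -0.213], [0.0, -1.0, 0.001]]
ft_force: [0.8, -0.4, -1.6]
width: 0.0634
```

```bash
python3 mv.py .5073 -.2065 .15 -102.3
```

```text
t=9.65 tcp [ 0.5165 -0.1405  0.1993] xang -102.33 F [ 0.8134 -0.3885 -1.6174] w 0.0634
  tilt [ 0.0007 -0.0005 -1.    ]
  ->tx,ty,tz [0.0664 0.0494 0.005 ] spin -0.0005
```

Call:
{"method": "servo_tool", "body": {"targets": [{"tx":0.03,"ty":0.015,"tz":0.005,"spin":0},{"tx":0.055,"ty":0.03,"tz":0.005,"spin":0},{"tx":0.066,"ty":0.045,"tz":0.005,"spin":0},{"tx":0.066,"ty":0.049,"tz":0.005,"spin":0},{"tx":0.066,"ty":0.049,"tz":0.005,"spin":0},{"tx":0.066,"ty":0.049,"tz":0.005,"spin":0}]}}

```text
clock: 10.15
tcp_pos: [0.5055, -0.2016, 0.1509]
tool_rot: [[-0.212, -0.002, 0.977], [-0.977, 0.002, -0.212], [-0.001, -1.0, -0.002]]
ft_force: [-0.1, 1.1, -1.4]
width: 0.0635
```

```bash
python3 - <<'E'
from ov import *
s=avg("scene",4); np.save("s6.npy",s);t=avg("top",4); np.save("t6.npy",t)
cv2.imwrite("pics/g6.png",np.hstack([crop(s,250,130,320,210,5),crop(t,290,130,370,210,5)]))
for l in["pliers_pin_left","pliers_pin_right","eye_left","eye_right"]:
    print(l,[(np.round(np.array(d["at"])[::-1]*[512,384],1),round(d["p"],2)) for d in arm.place_of("scene",l)[:3]])
E
python3 mv.py .5073 -.2065 .15 -102.3
```

```text
pliers_pin_left [(array([274. , 166.8]), 0.54)]
pliers_pin_right [(array([276.6, 162.2]), 0.4)]
eye_left []
eye_right []
t=10.75 tcp [ 0.5062 -0.2028  0.1519] xang -102.26 F [ 0.5108  0.0996 -2.327 ] w 0.0635
  tilt [ 0.0002 -0.0002 -1.    ]
  ->tx,ty,tz [0.0034 0.0019 0.0019] spin 0.0006
```

View pics/g6.png

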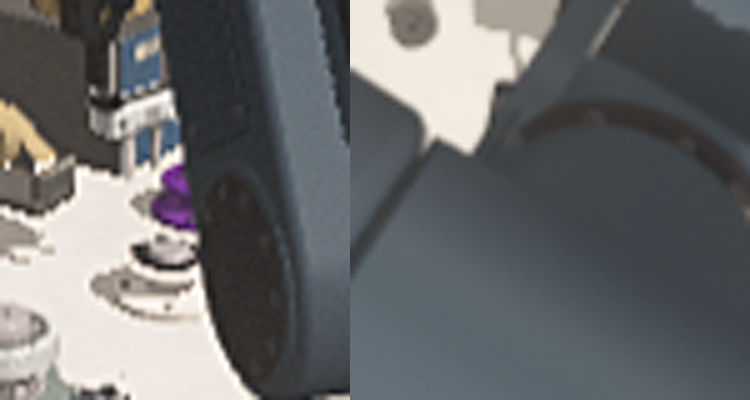

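```bash
python3 - <<'E'
from h import *
print(proj("scene",[[.506,-.203,.085],[.506,-.203,.15],[.506,-.203,.25],[.485,-.204,.03]]))
s=np.load("s6.npy"); cv2.imwrite("pics/s6full.png",s.astype(np.uint8))
print(arm.observe()["joint_positions"])
E
```

```text
[[277.8747 164.8112]
 [277.8825 147.3692]
 [277.895  119.3359]
 [282.8937 180.4934]]
[-0.5861  0.5308  1.7102  0.      0.9003  1.1988]
```

View pics/s6full.png

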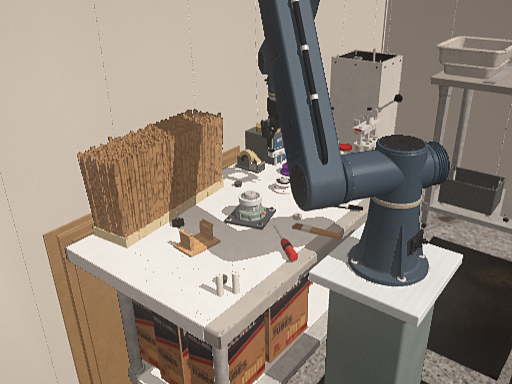

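```bash
python3 - <<'E'
from ov import *
s=np.load("s6.npy")
pl=(.506,-.203,.0865,np.radians(-102.26+90))
rp=(.4853,-.2017,.027,-.215)
def pins(p): return [(np.array([[0,sg*.011,z] for z in(0,.04)]),p,Y) for sg in(1,-1)]
overlay("scene",s,[],(255,125,300,200),10,"pics/a.png")
overlay("scene",s,items_pliers(pl)+pins(pl)+items_post((.4853,-.2017,-.003,-.215),rp),(255,125,300,200),10,"pics/b.png")
cv2.imwrite("pics/g7.png",cv2.resize(cv2.hconcat([cv2.imread("pics/a.png"),cv2.imread("pics/b.png")]),(720,600)))
E
```

```text
(no output)
```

View pics/g7.png

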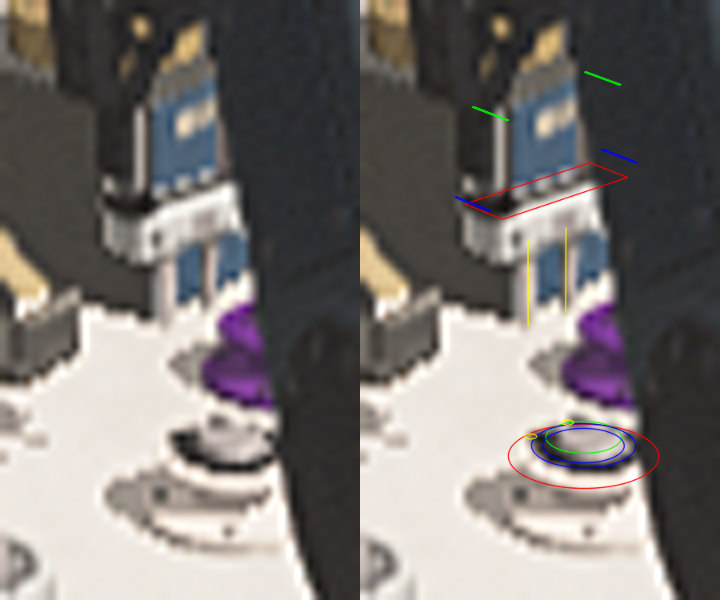

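```bash
cat > fit2.py <<'E'
from fit import *
def resid2(lab,im,box,K,mask,blur,a,s2,full=False):
    H,Wd=box[3]-box[1],box[2]-box[0]; F=[]
    for k in range(K):
        f=cv2.resize((lab==k).astype(np.float32),(Wd,H),interpolation=cv2.INTER_AREA)
        g=cv2.GaussianBlur(f,(0,0),blur); F.append(((1+a)*g-a*cv2.GaussianBlur(f,(0,0),s2))[mask])
    A=np.array(F).T; y=im[box[1]:box[3],box[0]:box[2]].mean(2)[mask]
    c,*_=np.linalg.lstsq(np.r_[A,.3*np.eye(K)],np.r_[y,.3*np.array([235,90,90,150,180,110.])[:K]],rcond=None)
    return np.mean((A@c-y)**2),c
if __name__=="__main__":
  for n,f,box in[("top","t0.npy",(316,164,348,200)),("scene","s0.npy",(268,172,304,198))]:
    im=np.load(f)
    yy,xx=np.mgrid[box[1]:box[3],box[0]:box[2]]
    zs=.027
    W=unproj(n,np.c_[xx.ravel(),yy.ravel()],zs+.005)
    c0=np.array([.485,-.204]) if n=="top" else np.array([.482,-.204])
    for yaw0 in(-.1,-.25):
     for blur,a,s2 in[(.45,.0,1.2),(.45,.6,1.2)]:
        p0=np.r_[c0,yaw0,c0]
        cost=lambda p: resid2(ring_model(n,p,zs,box,None),im,box,6,mask,blur,a,s2)[0]+ 1e6*np.hypot(p[0]-p[3],p[1]-p[4])**2*4
        for it in range(3):
            mask=(np.hypot(W[:,0]-p0[0],W[:,1]-p0[1])<.030).reshape(yy.shape)
            S=np.vstack([p0]+[p0+d for d in np.diag([.003,.003,.15,.003,.003])])
            r=minimize(cost,p0,method="Nelder-Mead",options=dict(initial_simplex=S,maxiter=200,xatol=1e-5,fatol=1e-3)); p0=r.x
        print(n,blur,a,s2,round(r.fun,1),p0,resid2(ring_model(n,p0,zs,box,None),im,box,6,mask,blur,a,s2)[1].round())
E
python3 fit2.py
```

```text
top 0.45 0.0 1.2 168.7 [ 0.4852 -0.2039 -0.2282  0.4853 -0.2037] [229. 126.  94. 160. 178. 142.]
top 0.45 0.6 1.2 243.8 [ 0.4854 -0.204  -0.2186  0.4854 -0.2038] [219. 123. 114. 161. 174. 147.]
top 0.45 0.0 1.2 171.8 [ 0.4856 -0.2042 -0.2186  0.4855 -0.2036] [229.  76.  97. 161. 178. 142.]
top 0.45 0.6 1.2 241.2 [ 0.4856 -0.2043 -0.2209  0.4856 -0.2036] [220.  88. 117. 162. 174. 149.]
scene 0.45 0.0 1.2 823.9 [ 0.4804 -0.2016 -0.2834  0.4794 -0.2003] [230. 215. -12.  75. 180.  22.]
scene 0.45 0.6 1.2 906.1 [ 0.4811 -0.2021 -0.2292  0.4792 -0.2002] [219. 199.  41.  95. 172.  63.]
scene 0.45 0.0 1.2 825.6 [ 0.4809 -0.2018 -0.2727  0.4796 -0.2003] [228. 213. -13.  76. 180.  31.]
scene 0.45 0.6 1.2 914.7 [ 0.4806 -0.202  -0.2466  0.4787 -0.2   ] [219. 202.  38.  95. 173.  52.]
```

```bash
python3 mv.py .504 -.207 .112 -102.5
```

```text
t=10.75 tcp [ 0.5062 -0.2028  0.1519] xang -102.26 F [ 0.5108  0.0996 -2.327 ] w 0.0635
  tilt [ 0.0002 -0.0002 -1.    ]
  ->tx,ty,tz [ 0.0046  0.0399 -0.0012] spin 0.0041
```

Call:
{"method": "servo_tool", "body": {"targets": [{"tx":0.0046,"ty":0.02,"tz":-0.001,"spin":0.004},{"tx":0.0046,"ty":0.034,"tz":-0.001,"spin":0.004},{"tx":0.0046,"ty":0.04,"tz":-0.001,"spin":0.004},{"tx":0.0046,"ty":0.04,"tz":-0.001,"spin":0.004},{"tx":0.0046,"ty":0.04,"tz":-0.001,"spin":0.004}]}}

```text
clock: 11.17
tcp_pos: [0.5042, -0.2071, 0.1116]
tool_rot: [[-0.216, -0.0, 0.976], [-0.976, 0.0, -0.216], [-0.0, -1.0, -0.0]]
ft_force: [0.4, -0.5, -1.9]
width: 0.0632
```

```bash
python3 mv.py .504 -.207 .112 -102.5; python3 - <<'E'
from ov import *
s=avg("scene",10); np.save("s8.npy",s)
o=arm.observe(); p=np.array(o["tcp_pos"]);print(p,o["ft_force"])
pl=(p[0],p[1],p[2]-.065,np.radians(-12.5))
def pins(p): return [(np.array([[0,sg*.0113,z] for z in(0,.04)]),p,Y) for sg in(1,-1)]
overlay("scene",s,[],(260,135,300,200),12,"pics/a.png")
overlay("scene",s,items_pliers(pl)+pins(pl),(260,135,300,200),12,"pics/b.png")
cv2.imwrite("pics/g8.png",cv2.resize(cv2.hconcat([cv2.imread("pics/a.png"),cv2.imread("pics/b.png")]),(738,600)))
E
```

```text
t=11.17 tcp [ 0.5042 -0.2071  0.1116] xang -102.50 F [ 0.396  -0.4696 -1.888 ] w 0.0632
  tilt [-0.0003  0.0003 -1.    ]
  ->tx,ty,tz [-0.0001 -0.0004 -0.0002] spin -0.0
[ 0.5042 -0.2071  0.1119] [-0.3858  0.8537 -1.7494]
```

View pics/g8.png

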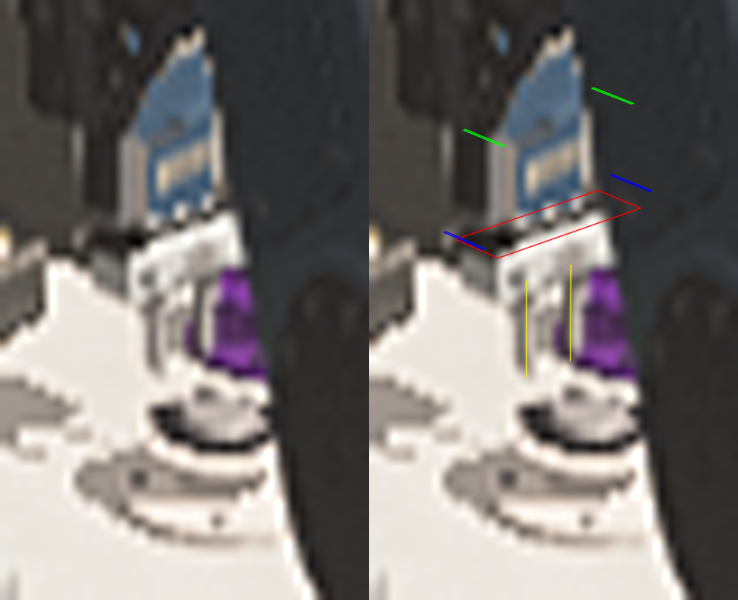

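```bash
python3 - <<'E'
from h import *
s=np.load("s8.npy");s0=np.load("s0.npy")
f=lambda im:cv2.resize(np.clip(im[164:188,272:294],0,255).astype(np.uint8),None,fx=18,fy=18,interpolation=cv2.INTER_NEAREST)
o=cv2.hconcat([f(s),f(s0)])
for i in range(0,44,2): cv2.putText(o,str(272+i%22),(i*18,10),0,.3,(0,0,255),1)
for j in range(0,24,2): cv2.putText(o,str(164+j),(0,j*18+14),0,.33,(0,0,255),1)
cv2.imwrite("pics/g9.png",o)
E
```

```text
(no output)
```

View pics/g9.png

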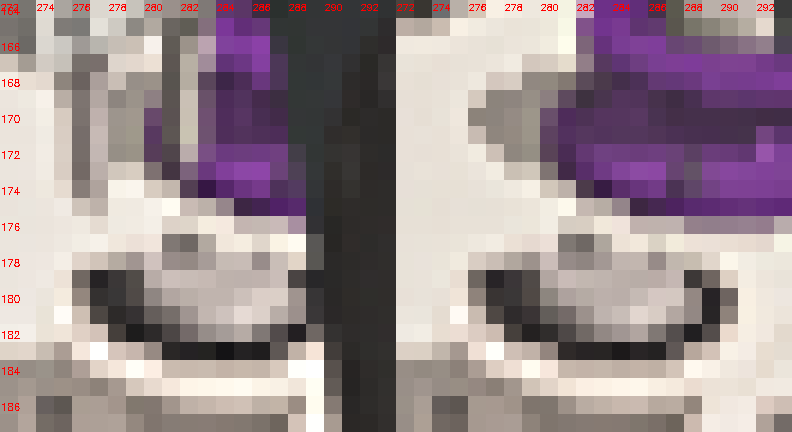

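```bash
python3 - <<'E'
from h import *
for zs in(.025,.0275,.030):
    c=np.array([.4853,-.2017])
    def ext(r,z,cc=c): 
        P=circ(r,0)+[cc[0],cc[1],z]; q=proj("scene",P); return q.min(0),q.max(0)
    a0,a1=ext(.0228,zs); b0,b1=ext(.0228,zs+.005); s0,s1=ext(.0165,zs+.009)
    eyes=proj("scene",[[c[0]+ .0225*np.cos(-.222)-sg*.011*np.sin(-.222),c[1]+.0225*np.sin(-.222)+sg*.011*np.cos(-.222),zs+.005] for sg in(1,-1)])
    print(zs,"ring bottom-edge row",a1[1],"right",b1[0],a1[0],"left",b0[0],"top ring",b0[1],"stub",s0,s1,"eyes",eyes.ravel())
    sh=circ(.033,0)+[c[0],c[1],zs]; print("   shelf",proj("scene",sh).min(0),proj("scene",sh).max(0))
J=(proj("scene",[[.4863,-.2017,.03],[.4853,-.2007,.03],[.4853,-.2017,.031]])-proj("scene",[[.4853,-.2017,.03]])); print(J)
E
```

```text
0.025 ring bottom-edge row 184.7961558460554 right 288.955589357737 288.9407372683793 left 275.9433071586084 top ring 177.9651052150372 stub [277.7398 177.6881] [287.1655 181.6767] eyes [275.8512 179.5494 280.5018 177.8081]
   shelf [273.0417 178.034 ] [291.8537 186.0753]
0.0275 ring bottom-edge row 184.14662098294042 right 288.96302977126595 288.94815852961176 left 275.9423562821318 top ring 177.32582003822463 stub [277.74   177.0459] [287.1718 181.0258] eyes [275.8502 178.907  280.5038 177.1692]
   shelf [273.0388 177.3989] [291.863  185.4231]
0.03 ring bottom-edge row 183.49623946008745 right 288.97047978875787 288.955589357737 left 275.941404179973 top ring 176.68572030308079 stub [277.7402 176.4028] [287.1781 180.3741] eyes [275.8492 178.2638 280.5058 176.5296]
   shelf [273.036  176.7631] [291.8723 184.77  ]
[[-0.233  -0.0708]
 [-0.1647  0.0986]
 [ 0.0013 -0.258 ]]
```

Call:
{"method": "servo_tool", "body": {"targets": [{"tx":0.003,"ty":0.003,"tz":0.001,"spin":0},{"tx":0.0033,"ty":0.008,"tz":0.0007,"spin":0},{"tx":0.0033,"ty":0.01,"tz":0.0007,"spin":0},{"tx":0.0033,"ty":0.011,"tz":0.0007,"spin":0},{"tx":0.0033,"ty":0.0115,"tz":0.0007,"spin":0}], "hand": 0.255}}

```text
clock: 12.08
tcp_pos: [0.5038, -0.2103, 0.0996]
tool_rot: [[-0.217, -0.001, 0.976], [-0.976, 0.001, -0.217], [-0.0, -1.0, -0.001]]
ft_force: [0.5, 1.0, -1.4]
width: 0.0634
```

```bash
python3 mv.py .504 -.2105 .099 -102.7; python3 - <<'E'
from h import *
s=avg("scene",4); np.save("s9.npy",s)
f=lambda im:cv2.resize(np.clip(im[164:188,268:294],0,255).astype(np.uint8),None,fx=24,fy=24,interpolation=cv2.INTER_NEAREST)
o=f(s)
for i in range(0,26,2): cv2.putText(o,str(268+i),(i*24,10),0,.3,(0,0,255),1)
for j in range(0,24,2): cv2.putText(o,str(164+j),(0,j*24+14),0,.33,(0,0,255),1)
cv2.imwrite("pics/g10.png",o)
E
```

```text
t=12.08 tcp [ 0.5038 -0.2103  0.0996] xang -102.51 F [ 0.5441  0.9526 -1.391 ] w 0.0634
  tilt [-0.0009  0.0007 -1.    ]
  ->tx,ty,tz [0.0001 0.0006 0.0002] spin 0.0033
```

View pics/g10.png

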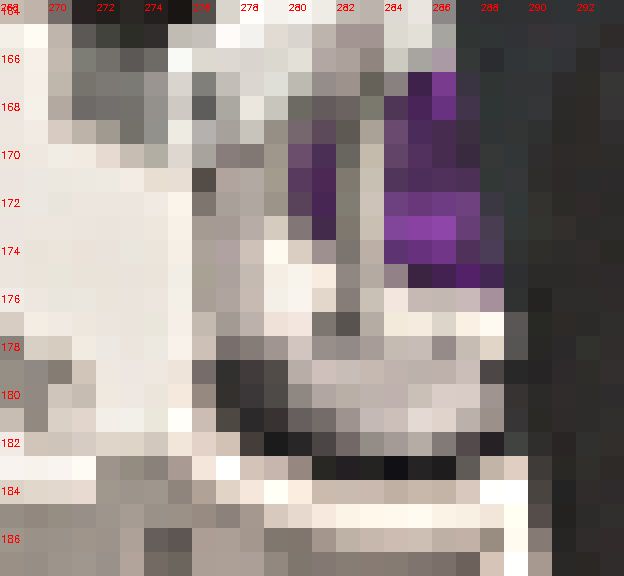

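Call:
{"method": "servo_tool", "body": {"targets": [{"tx":0,"ty":0.0005,"tz":0,"spin":0.003},{"tx":0,"ty":0.001,"tz":0,"spin":0.003},{"tx":0,"ty":0.0015,"tz":0,"spin":0.003},{"tx":0,"ty":0.0015,"tz":0,"spin":0.003}]}}

```text
clock: 12.62
tcp_pos: [0.5043, -0.2105, 0.0991]
tool_rot: [[-0.219, 0.001, 0.976], [-0.976, -0.0, -0.219], [0.0, -1.0, 0.001]]
ft_force: [0.2, 0.1, 1.7]
width: 0.0634
```

Call:
{"method": "servo_tool", "body": {"targets": [{"tx":0,"ty":0.0005,"tz":0,"spin":0},{"tx":0,"ty":0.001,"tz":0,"spin":0},{"tx":0,"ty":0.001,"tz":0,"spin":0}]}}

```text
clock: 12.87
tcp_pos: [0.5046, -0.2107, 0.0987]
tool_rot: [[-0.219, 0.001, 0.976], [-0.976, -0.001, -0.219], [0.0, -1.0, 0.001]]
ft_force: [-0.4, 0.9, 6.9]
width: 0.0635
```

```bash
python3 -c "
from h import *
o=arm.observe(); R=np.array(o['tool_rot']); print(np.array(o['ft_force']),np.array(o['torque']),'tool axes T',R.T@np.array(o['torque']),'F',R.T@np.array(o['ft_force']))"
```

```text
[-0.3844  0.942   6.8943] [0.1962 0.1404 0.0316] tool axes T [-0.18   -0.0315  0.1606] F [-0.8321 -6.8955 -0.5718]
```

Call:
{"method": "servo_tool", "body": {"targets": [{"tx":0,"ty":-0.001,"tz":0.0,"spin":0},{"tx":0,"ty":-0.0015,"tz":0.0,"spin":0},{"tx":0,"ty":-0.0015,"tz":0.0,"spin":0}]}}

```text
clock: 13.12
tcp_pos: [0.5043, -0.2106, 0.0992]
tool_rot: [[-0.219, 0.001, 0.976], [-0.976, -0.0, -0.219], [0.0, -1.0, 0.001]]
ft_force: [0.6, 0.4, 0.1]
width: 0.0638
```

```bash
python3 -c "
from h import *
o=arm.observe(); R=np.array(o['tool_rot']); print(np.array(o['ft_force']),np.array(o['torque']),'tool axes T',R.T@np.array(o['torque']),'F',R.T@np.array(o['ft_force']))"
```

```text
[0.6373 0.3642 0.0542] [ 0.0438 -0.0483  0.0003] tool axes T [ 0.0375 -0.0003  0.0533] F [-0.4952 -0.0539  0.5419]
```

Call:
{"method": "servo_tool", "body": {"targets": [{"tx":0.0008,"ty":0,"tz":0.0009,"spin":0},{"tx":0.0008,"ty":0.001,"tz":0.0009,"spin":0},{"tx":0.0008,"ty":0.0015,"tz":0.0009,"spin":0},{"tx":0.0008,"ty":0.0015,"tz":0.0009,"spin":0}]}}

```text
clock: 13.45
tcp_pos: [0.5053, -0.2117, 0.0985]
tool_rot: [[-0.22, 0.001, 0.976], [-0.976, -0.0, -0.22], [0.0, -1.0, 0.001]]
ft_force: [-0.2, 0.7, 7.1]
width: 0.0638
```

```bash
cat > ft.py <<'E'
from h import *
A=[]
for i in range(4):
    arm.get_image("scene"); o=arm.observe(); R=np.array(o['tool_rot']); A.append(np.r_[R.T@np.array(o['ft_force']),R.T@np.array(o['torque']),o['tcp_pos'],o['width']])
print("Ftool,Ttool,tcp,w",np.mean(A,0),"t",o["clock"])
E
python3 ft.py
```

```text
Ftool,Ttool,tcp,w [-1.308  -6.9555 -0.8257 -0.1864 -0.0176  0.2139  0.5053 -0.2116  0.0985
  0.0638] t 13.65
```

Call:
{"method": "servo_tool", "body": {"targets": [{"tx":0,"ty":-0.0022,"tz":0,"spin":0},{"tx":-0.0016,"ty":-0.0022,"tz":-0.0018,"spin":0},{"tx":-0.0016,"ty":-0.001,"tz":-0.0018,"spin":0},{"tx":-0.0016,"ty":0,"tz":-0.0018,"spin":0},{"tx":-0.0016,"ty":0,"tz":-0.0018,"spin":0}]}}

```text
clock: 14.07
tcp_pos: [0.5029, -0.2092, 0.097]
tool_rot: [[-0.219, -0.001, 0.976], [-0.976, 0.001, -0.219], [-0.001, -1.0, -0.001]]
ft_force: [0.6, 0.8, -1.6]
width: 0.0634
```

```bash
python3 ft.py
```

```text
Ftool,Ttool,tcp,w [ 0.1348  2.2789 -0.3001  0.0012 -0.0061 -0.0049  0.5032 -0.2094  0.0973
  0.0639] t 14.2667
```

Call:
{"method": "servo_tool", "body": {"targets": [{"tx":0,"ty":0.0005,"tz":0,"spin":0},{"tx":0,"ty":0.001,"tz":0,"spin":0},{"tx":0,"ty":0.0015,"tz":0,"spin":0},{"tx":0,"ty":0.0015,"tz":0,"spin":0}]}}

```text
clock: 14.6
tcp_pos: [0.5033, -0.2095, 0.0961]
tool_rot: [[-0.219, -0.0, 0.976], [-0.976, 0.0, -0.219], [-0.0, -1.0, -0.0]]
ft_force: [-0.1, -0.1, -1.7]
width: 0.0635
```

```bash
python3 ft.py
```

```text
Ftool,Ttool,tcp,w [ 0.0534  1.9257  0.1857 -0.0004 -0.0055  0.0244  0.5034 -0.2095  0.0962
  0.0636] t 14.8
```

Pins have gone 3 mm below the lug-top height with no contact. I'll continue to the feet.

Call:
{"method": "servo_tool", "body": {"targets": [{"tx":0,"ty":0.0005,"tz":0,"spin":0},{"tx":0,"ty":0.001,"tz":0,"spin":0},{"tx":0,"ty":0.0015,"tz":0,"spin":0},{"tx":0,"ty":0.0015,"tz":0,"spin":0}]}}

```text
clock: 15.13
tcp_pos: [0.5035, -0.2096, 0.0952]
tool_rot: [[-0.219, 0.0, 0.976], [-0.976, -0.0, -0.219], [0.0, -1.0, 0.0]]
ft_force: [-0.9, 0.4, 3.2]
width: 0.0638
```

```bash
python3 ft.py; python3 - <<'E'
from h import *
s=avg("scene",4); np.save("s10.npy",s)
f=lambda im:cv2.resize(np.clip(im[164:188,268:294],0,255).astype(np.uint8),None,fx=24,fy=24,interpolation=cv2.INTER_NEAREST)
cv2.imwrite("pics/g11.png",f(s))
E
```

```text
Ftool,Ttool,tcp,w [-0.4376 -4.5996 -0.7819 -0.2152  0.0282  0.0736  0.5035 -0.2096  0.0952
  0.0637] t 15.3333
```

View pics/g11.png

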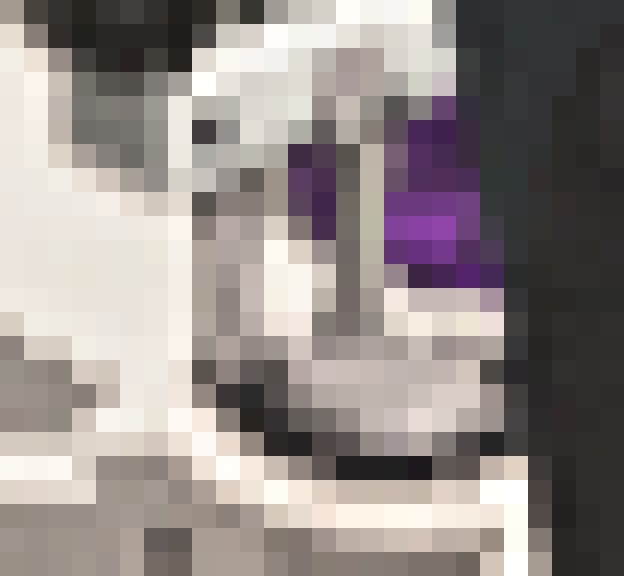

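Call:
{"method": "servo_tool", "body": {"targets": [{"tx":0,"ty":-0.0003,"tz":0,"spin":0},{"tx":0,"ty":-0.0006,"tz":0,"spin":0},{"tx":0,"ty":-0.0009,"tz":0,"spin":0},{"tx":0,"ty":-0.0009,"tz":0,"spin":0}], "hand": 0.3, "newtons": 35}}

```text
clock: 15.87
tcp_pos: [0.5039, -0.2099, 0.0959]
tool_rot: [[-0.22, 0.001, 0.976], [-0.976, -0.001, -0.22], [0.001, -1.0, 0.001]]
ft_force: [-0.1, 1.1, 5.3]
width: 0.06
```

```bash
python3 ft.py
```

```text
Ftool,Ttool,tcp,w [-0.0446 -5.1297 -0.1854 -0.      0.0105  0.0352  0.5039 -0.2099  0.0959
  0.0601] t 16.0667
```

Call:
{"method": "servo_tool", "body": {"targets": [{"tx":0,"ty":-0.0004,"tz":0,"spin":0},{"tx":0,"ty":-0.0008,"tz":0,"spin":0},{"tx":0,"ty":-0.0012,"tz":0,"spin":0},{"tx":0,"ty":-0.0012,"tz":0,"spin":0}], "hand": 0.36}}

```text
clock: 16.4
tcp_pos: [0.5041, -0.21, 0.097]
tool_rot: [[-0.219, 0.002, 0.976], [-0.976, -0.001, -0.219], [0.001, -1.0, 0.002]]
ft_force: [1.4, 0.3, 6.2]
width: 0.055
```

Call:
{"method": "servo_tool", "body": {"targets": [{"tx":0,"ty":-0.0004,"tz":0,"spin":0},{"tx":0,"ty":-0.0008,"tz":0,"spin":0},{"tx":0,"ty":-0.0011,"tz":0,"spin":0},{"tx":0,"ty":-0.0011,"tz":0,"spin":0}], "hand": 0.43}}

```text
clock: 16.73
tcp_pos: [0.504, -0.2098, 0.0981]
tool_rot: [[-0.219, 0.001, 0.976], [-0.976, -0.001, -0.219], [0.0, -1.0, 0.001]]
ft_force: [0.5, -0.8, 6.0]
width: 0.0492
```

```bash
python3 ft.py; python3 - <<'E'
from h import *
s=avg("scene",3); np.save("s11.npy",s)
f=lambda im:cv2.resize(np.clip(im[150:188,262:294],0,255).astype(np.uint8),None,fx=15,fy=15,interpolation=cv2.INTER_CUBIC)
cv2.imwrite("pics/g12.png",f(s))
E
```

```text
Ftool,Ttool,tcp,w [ 0.0974 -5.0816  0.8292  0.2666  0.0131  0.0212  0.504  -0.2099  0.0981
  0.049 ] t 16.9333
```

View pics/g12.png

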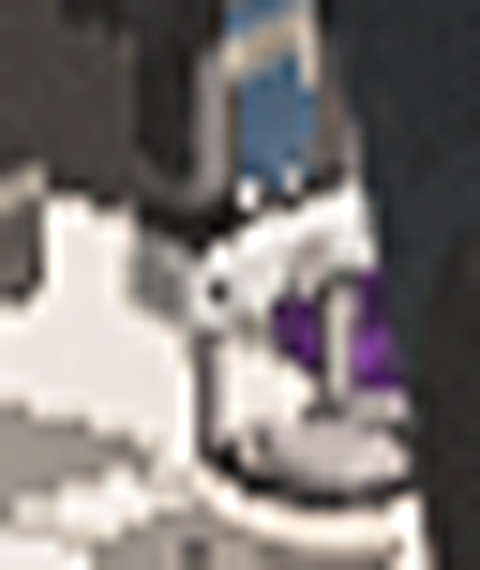

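Call:
{"method": "servo_tool", "body": {"targets": [{"tx":0,"ty":-0.0004,"tz":0,"spin":0},{"tx":0,"ty":-0.0008,"tz":0,"spin":0},{"tx":0,"ty":-0.001,"tz":0,"spin":0},{"tx":0,"ty":-0.001,"tz":0,"spin":0}], "hand": 0.5}}

```text
clock: 17.42
tcp_pos: [0.5038, -0.2096, 0.099]
tool_rot: [[-0.22, 0.001, 0.976], [-0.976, -0.0, -0.22], [0.0, -1.0, 0.001]]
ft_force: [0.9, 0.1, 6.1]
width: 0.0429
```

Call:
{"method": "servo_tool", "body": {"targets": [{"tx":0,"ty":-0.0003,"tz":0,"spin":0},{"tx":0,"ty":-0.0006,"tz":0,"spin":0},{"tx":0,"ty":-0.0006,"tz":0,"spin":0},{"tx":0,"ty":-0.0006,"tz":0,"spin":0},{"tx":0,"ty":-0.0006,"tz":0,"spin":0}], "hand": 0.57}}

```text
clock: 17.83
tcp_pos: [0.5035, -0.2094, 0.0999]
tool_rot: [[-0.22, 0.0, 0.976], [-0.976, 0.0, -0.22], [-0.0, -1.0, 0.0]]
ft_force: [1.5, 0.5, 7.5]
width: 0.0372
```

```bash
python3 ft.py
```

```text
Ftool,Ttool,tcp,w [-0.8902 -7.59    0.3431  0.0625  0.0271  0.1688  0.5035 -0.2094  0.0998
  0.0374] t 18.0333
```

Call:
{"method": "servo_tool", "body": {"targets": [{"tx":0,"ty":-0.001,"tz":0,"spin":0},{"tx":0,"ty":-0.0025,"tz":0,"spin":0},{"tx":0,"ty":-0.004,"tz":0,"spin":0},{"tx":0,"ty":-0.006,"tz":0,"spin":0},{"tx":0,"ty":-0.009,"tz":0,"spin":0},{"tx":0,"ty":-0.013,"tz":0,"spin":0},{"tx":0,"ty":-0.017,"tz":0,"spin":0},{"tx":0,"ty":-0.021,"tz":0,"spin":0},{"tx":0,"ty":-0.025,"tz":0,"spin":0},{"tx":0,"ty":-0.025,"tz":0,"spin":0}]}}

```text
clock: 18.87
tcp_pos: [0.5039, -0.2098, 0.1255]
tool_rot: [[-0.219, 0.002, 0.976], [-0.976, -0.001, -0.219], [0.001, -1.0, 0.002]]
ft_force: [0.3, -0.0, -2.2]
width: 0.0371
```

```bash
python3 ft.py; python3 - <<'E'
from h import *
s=avg("scene",3); np.save("s12.npy",s)
f=lambda im:cv2.resize(np.clip(im[140:195,255:300],0,255).astype(np.uint8),None,fx=10,fy=10,interpolation=cv2.INTER_CUBIC)
cv2.imwrite("pics/g13.png",f(s))
E
```

```text
Ftool,Ttool,tcp,w [-0.2399  1.9043 -0.2119  0.0209  0.0164  0.0134  0.5035 -0.2095  0.1248
  0.0373] t 19.0667
```

View pics/g13.png

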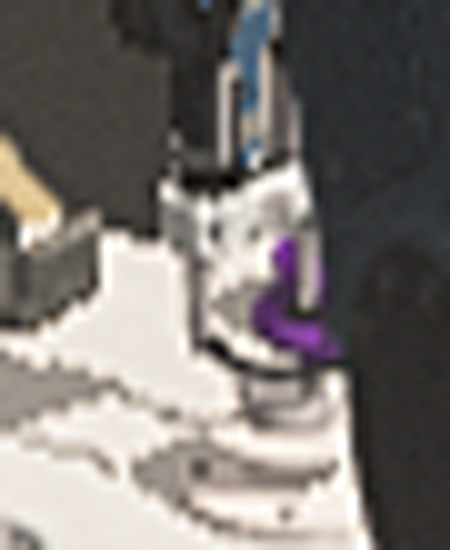

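```bash
python3 - <<'E'
from h import *
t=avg("top",8); s=avg("scene",4); np.save("t13.npy",t); np.save("s13.npy",s)
t0=np.load("t0.npy");s8=np.load("s8.npy")
f=lambda im,b,k:cv2.resize(np.clip(im[b[1]:b[3],b[0]:b[2]]*1.3,0,255).astype(np.uint8),None,fx=k,fy=k,interpolation=cv2.INTER_CUBIC)
cv2.imwrite("pics/g14.png",np.hstack([f(t0,(230,172,274,212),9),f(s8,(228,184,272,224),9)]))
cv2.imwrite("pics/g15.png",t.astype(np.uint8))
E
```

```text
(no output)
```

View pics/g14.png

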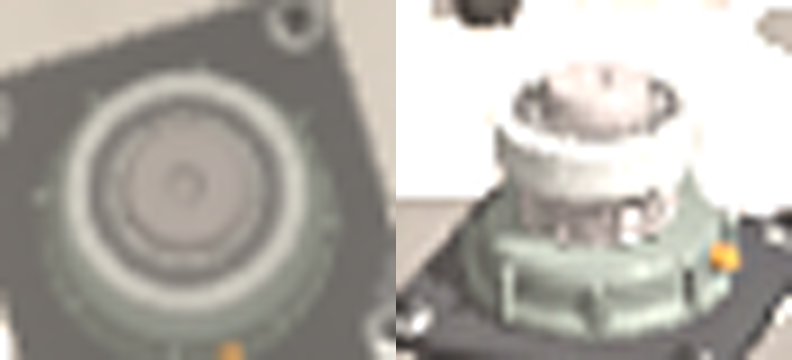

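View pics/g15.png

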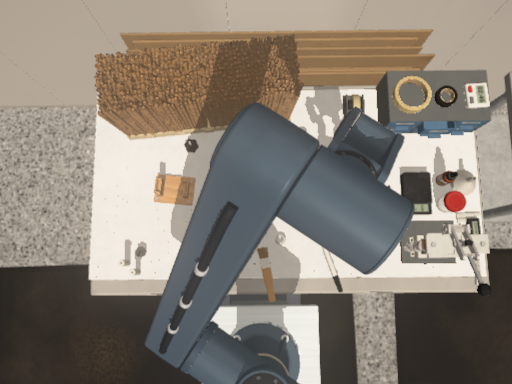

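```bash
python3 - <<'E'
from h import *
for h in(.08,.085,.09,.095,.10):
    a=unproj("top",(250.2,191.9),h)[0]; b=unproj("top",(250.17,192.55),h-.0105)[0]
    for bias in((-.0032,-.001,0),(-.002,.0006,0)):
        c=(a+b)/2+bias; c[2]=h
        pl=circ(.036,h-.0105)+[c[0],c[1],0]; sh=circ(.0165,h)+[c[0],c[1],0]
        q=proj("scene",pl); r=proj("scene",sh); 
        print(h,a[:2],b[:2],"scene plate cols",q[:,0].min(),q[:,0].max(),"mid",(q[:,0].min()+q[:,0].max())/2,"rows",q[:,1].min(),q[:,1].max(),"end",proj("scene",c)[0],"rows",r[:,1].min(),r[:,1].max())
print(np.array(proj("scene",[[.441,.02,.09],[.442,.02,.09],[.441,.021,.09],[.441,.02,.091]])))
E
```

```text
0.08 [0.4551 0.022 ] [0.4549 0.0222] scene plate cols 238.37598278544124 261.4942677967065 mid 249.93512529107386 rows 191.48973848628123 202.02360846007736 end [249.8497 193.6315] rows 191.26323460930593 196.04498044010214
0.08 [0.4551 0.022 ] [0.4549 0.0222] scene plate cols 237.7489523041818 260.87555381260705 mid 249.31225305839445 rows 191.57328034110978 202.11406328857362 end [249.2253 193.7177] rows 191.3479221109523 196.1328175146335
0.085 [0.4543 0.022 ] [0.4542 0.0222] scene plate cols 238.5203756048363 261.6781176347688 mid 250.09924661980256 rows 190.13759049813638 200.6307878517896 end [250.0141 192.2498] rows 189.89102608810367 194.6538122010457
0.085 [0.4543 0.022 ] [0.4542 0.0222] scene plate cols 237.89230799588995 261.0583949797168 mid 249.47535148780338 rows 190.22087141380104 200.72096986062687 end [249.3887 192.3358] rows 189.97544476485467 194.74137476506735
0.09 [0.4535 0.0219] [0.4534 0.0221] scene plate cols 238.66526700583395 261.8626009606183 mid 250.26393398322614 rows 188.7808790302249 199.2330603386384 end [250.1791 190.8634] rows 188.51411888524413 193.
[... 509 characters left out ...]
 cols 238.1805074026216 261.42597118871834 mid 249.80323929566998 rows 187.5023332430151 197.92002883522943 end [249.7171 189.5577] rows 187.21636281481412 191.94388081436006
0.1 [0.452  0.0218] [0.4519 0.022 ] scene plate cols 238.95655591790043 262.2334812177411 mid 250.59501856782077 rows 186.05367293209676 196.4227805089311 end [250.5108 188.0762] rows 185.7461115682257 190.45105418193845
0.1 [0.452  0.0218] [0.4519 0.022 ] scene plate cols 238.32535627509782 261.610712780857 mid 249.9680345279774 rows 186.1361575229858 196.51212905883122 end [249.8822 188.1614] rows 185.82970965575538 190.53777839996542
[[252.7327 191.5249]
 [252.4786 191.4403]
 [252.5312 191.6422]
 [252.7255 191.2343]]
```

```bash
python3 mv.py .4679 .0175 .185
```

```text
t=19.82 tcp [ 0.5034 -0.2095  0.1245] xang -102.68 F [-1.4907 -0.4881 -2.4628] w 0.0374
  tilt [-0.  0. -1.]
  ->tx,ty,tz [-0.2137 -0.0605 -0.0844] spin None
```

Call:
{"method": "servo_tool", "body": {"targets": [{"tx":0,"ty":-0.02,"tz":0,"spin":0},{"tx":0,"ty":-0.045,"tz":0,"spin":0},{"tx":-0.015,"ty":-0.06,"tz":-0.006,"spin":0},{"tx":-0.04,"ty":-0.06,"tz":-0.016,"spin":0},{"tx":-0.07,"ty":-0.06,"tz":-0.028,"spin":0},{"tx":-0.1,"ty":-0.06,"tz":-0.04,"spin":0},{"tx":-0.13,"ty":-0.06,"tz":-0.052,"spin":0},{"tx":-0.16,"ty":-0.06,"tz":-0.064,"spin":0},{"tx":-0.185,"ty":-0.06,"tz":-0.074,"spin":0},{"tx":-0.2,"ty":-0.06,"tz":-0.08,"spin":0}]}}

```text
clock: 20.65
tcp_pos: [0.4676, 0.0059, 0.1845]
tool_rot: [[-0.218, -0.001, 0.976], [-0.976, 0.001, -0.218], [-0.001, -1.0, -0.002]]
ft_force: [0.6, -0.1, -2.5]
width: 0.0373
```

```bash
python3 mv.py .4679 .0175 .165
```

```text
t=20.65 tcp [0.4676 0.0059 0.1845] xang -102.58 F [ 0.6475 -0.0786 -2.4739] w 0.0373
  tilt [-0.0015  0.0011 -1.    ]
  ->tx,ty,tz [-0.0114  0.0195 -0.0022] spin None
```

Call:
{"method": "servo_tool", "body": {"targets": [{"tx":-0.008,"ty":0,"tz":-0.002,"spin":0},{"tx":-0.0115,"ty":0.006,"tz":-0.0022,"spin":0},{"tx":-0.0115,"ty":0.013,"tz":-0.0022,"spin":0},{"tx":-0.0115,"ty":0.019,"tz":-0.0022,"spin":0},{"tx":-0.0115,"ty":0.0195,"tz":-0.0022,"spin":0},{"tx":-0.0115,"ty":0.0195,"tz":-0.0022,"spin":0}]}}

```text
clock: 21.15
tcp_pos: [0.4694, 0.014, 0.1641]
tool_rot: [[-0.221, -0.002, 0.975], [-0.975, 0.0, -0.221], [0.0, -1.0, -0.002]]
ft_force: [0.6, -0.1, -2.1]
width: 0.0374
```

```bash
python3 - <<'E'
from ov import *
s=avg("scene",8); np.save("s14.npy",s)
o=arm.observe(); p=np.array(o["tcp_pos"]); R_=np.array(o["tool_rot"]); a=np.degrees(np.arctan2(R_[1,0],R_[0,0]));print(o["clock"],p,a,o["ft_force"])
pl=(p[0],p[1],p[2]-.0697,np.radians(a+90))
def pins(p): return [(np.array([[0,sg*.0235,z] for z in(0,.04)]),p,Y) for sg in(1,-1)]
h=.085; cl=(.451,.0213,0,0)
cit=[(circ(.036,h-.0105),cl,G),(circ(.020,h-.005),cl,B),(circ(.0165,h),cl,Y)]
overlay("scene",s,[],(225,160,275,225),12,"pics/a.png")
overlay("scene",s,items_pliers(pl)+pins(pl)+cit,(225,160,275,225),12,"pics/b.png")
cv2.imwrite("pics/g16.png",cv2.resize(cv2.hconcat([cv2.imread("pics/a.png"),cv2.imread("pics/b.png")]),(800,520)))
E
```

```text
21.55 [0.4697 0.0147 0.1652] -102.68867537338454 [ 0.0308  0.2618 -1.6475]
```

View pics/g16.png

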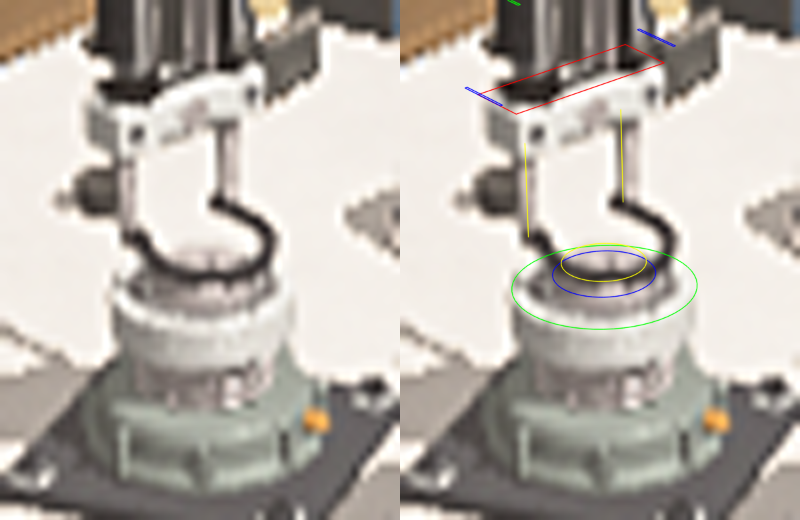

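Call:
{"method": "servo_tool", "body": {"targets": [{"tx":-0.0015,"ty":0.001,"tz":-0.0012,"spin":0},{"tx":-0.0027,"ty":0.003,"tz":-0.0023,"spin":0},{"tx":-0.0027,"ty":0.006,"tz":-0.0023,"spin":0},{"tx":-0.0027,"ty":0.008,"tz":-0.0023,"spin":0},{"tx":-0.0027,"ty":0.008,"tz":-0.0023,"spin":0},{"tx":-0.0027,"ty":0.008,"tz":-0.0023,"spin":0}]}}

```text
clock: 22.05
tcp_pos: [0.4677, 0.0181, 0.1567]
tool_rot: [[-0.219, -0.001, 0.976], [-0.976, 0.0, -0.219], [-0.0, -1.0, -0.001]]
ft_force: [-0.2, 0.2, -2.4]
width: 0.0375
```

```bash
cat > look.py <<'E'
from ov import *
import sys
s=avg("scene",6); np.save(sys.argv[1]+".npy",s)
A=[];
for i in range(2):
    arm.get_image("scene");o=arm.observe(); R_=np.array(o['tool_rot']);A.append(np.r_[R_.T@np.array(o['ft_force']),R_.T@np.array(o['torque']),o['tcp_pos'],o['width']])
p=np.array(o["tcp_pos"]); a=np.degrees(np.arctan2(R_[1,0],R_[0,0]));print("Ft,Tt,tcp,w",np.mean(A,0),a,"t",o["clock"])
pl=(p[0],p[1],p[2]-.0697,np.radians(a+90))
def pins(p): return [(np.array([[0,sg*.0235,z] for z in(0,.04)]),p,Y) for sg in(1,-1)]
h=float(sys.argv[2]); cl=(.451,.0213,0,0)
cit=[(circ(.036,h-.0105),cl,G),(circ(.020,h-.005),cl,B),(circ(.0165,h),cl,Y)]
overlay("scene",s,[],(225,160,275,225),12,"pics/a.png")
overlay("scene",s,items_pliers(pl)+pins(pl)+cit,(225,160,275,225),12,"pics/b.png")
cv2.imwrite("pics/"+sys.argv[1]+".png",cv2.resize(cv2.hconcat([cv2.imread("pics/a.png"),cv2.imread("pics/b.png")]),(800,520)))
E
python3 look.py k1 .085
```

```text
Ft,Tt,tcp,w [-0.349   2.5135 -0.8597 -0.152   0.0002  0.077   0.4678  0.0181  0.157
  0.0372] -102.67637644069771 t 22.45
```

View pics/k1.png

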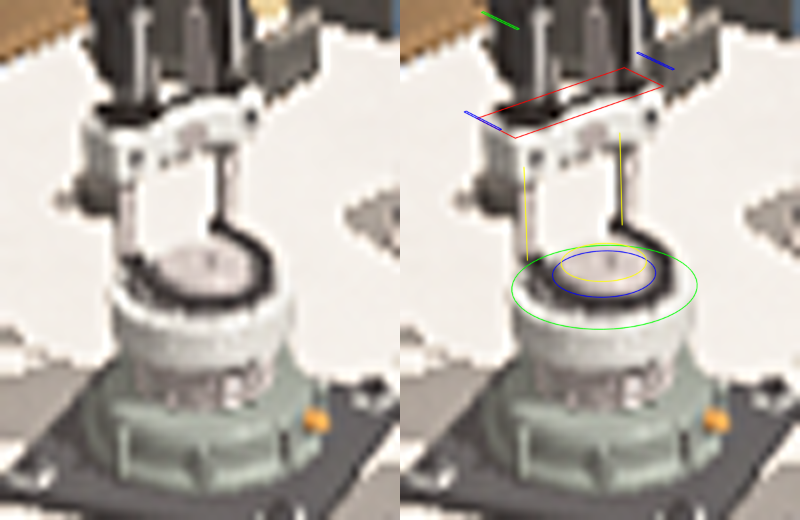

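Call:
{"method": "servo_tool", "body": {"targets": [{"tx":0,"ty":0.001,"tz":0,"spin":0},{"tx":0,"ty":0.002,"tz":0,"spin":0},{"tx":0,"ty":0.003,"tz":0,"spin":0},{"tx":0,"ty":0.003,"tz":0,"spin":0}]}}

```text
clock: 22.78
tcp_pos: [0.4681, 0.0179, 0.1538]
tool_rot: [[-0.219, 0.0, 0.976], [-0.976, -0.0, -0.219], [0.0, -1.0, 0.0]]
ft_force: [-0.6, 0.6, -1.7]
width: 0.0376
```

Call:
{"method": "servo_tool", "body": {"targets": [{"tx":0,"ty":0.001,"tz":0,"spin":0},{"tx":0,"ty":0.002,"tz":0,"spin":0},{"tx":0,"ty":0.002,"tz":0,"spin":0}]}}

```text
clock: 23.03
tcp_pos: [0.4681, 0.0179, 0.1519]
tool_rot: [[-0.219, 0.0, 0.976], [-0.976, -0.0, -0.219], [0.0, -1.0, 0.0]]
ft_force: [-1.1, -0.5, -2.7]
width: 0.0374
```

```bash
python3 ft.py
```

```text
Ftool,Ttool,tcp,w [ 0.4782  1.6391 -0.0539  0.0046 -0.0271 -0.0118  0.4681  0.0179  0.152
  0.0372] t 23.2333
```

No contact yet. Continuing in 2 mm steps.

Call:
{"method": "servo_tool", "body": {"targets": [{"tx":0,"ty":0.001,"tz":0,"spin":0},{"tx":0,"ty":0.002,"tz":0,"spin":0},{"tx":0,"ty":0.002,"tz":0,"spin":0}]}}

```text
clock: 23.48
tcp_pos: [0.4679, 0.018, 0.1498]
tool_rot: [[-0.219, -0.0, 0.976], [-0.976, 0.0, -0.219], [0.0, -1.0, -0.0]]
ft_force: [-1.1, -0.0, -2.4]
width: 0.0379
```

Call:
{"method": "servo_tool", "body": {"targets": [{"tx":0,"ty":0.001,"tz":0,"spin":0},{"tx":0,"ty":0.002,"tz":0,"spin":0},{"tx":0,"ty":0.002,"tz":0,"spin":0}]}}

```text
clock: 23.73
tcp_pos: [0.4679, 0.018, 0.1479]
tool_rot: [[-0.219, -0.0, 0.976], [-0.976, 0.0, -0.219], [-0.0, -1.0, -0.0]]
ft_force: [0.4, -0.5, -1.8]
width: 0.0376
```

Call:
{"method": "servo_tool", "body": {"targets": [{"tx":0,"ty":0.001,"tz":0,"spin":0},{"tx":0,"ty":0.002,"tz":0,"spin":0},{"tx":0,"ty":0.002,"tz":0,"spin":0}]}}

```text
clock: 23.98
tcp_pos: [0.4681, 0.018, 0.1461]
tool_rot: [[-0.219, 0.0, 0.976], [-0.976, -0.0, -0.219], [-0.0, -1.0, 0.0]]
ft_force: [-0.1, 0.9, 1.3]
width: 0.0372
```

```bash
python3 look.py k2 .085
```

```text
Ft,Tt,tcp,w [ 0.0077 -1.6068 -0.0243 -0.027   0.0146  0.0625  0.468   0.018   0.1461
  0.0375] -102.674885437687 t 24.3833
```

View pics/k2.png

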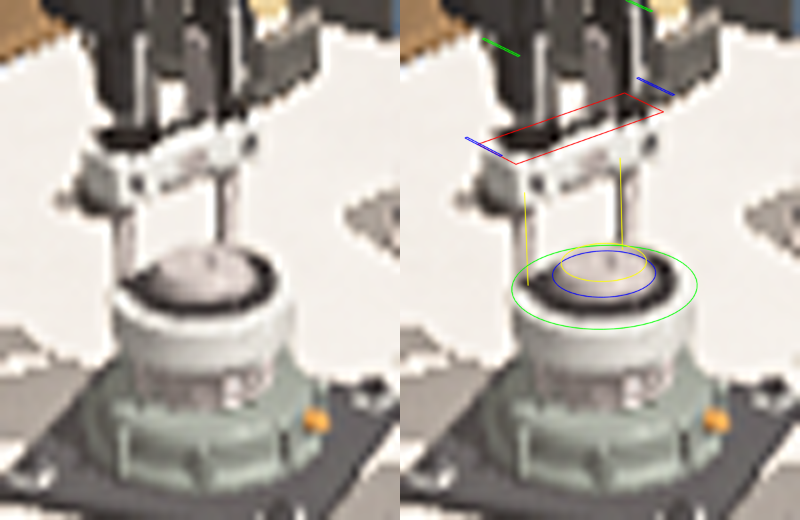

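Call:
{"method": "servo_tool", "body": {"targets": [{"tx":0,"ty":0.001,"tz":0,"spin":0},{"tx":0,"ty":0.002,"tz":0,"spin":0},{"tx":0,"ty":0.003,"tz":0,"spin":0},{"tx":0,"ty":0.003,"tz":0,"spin":0}]}}

```text
clock: 24.72
tcp_pos: [0.4681, 0.018, 0.1429]
tool_rot: [[-0.219, 0.0, 0.976], [-0.976, -0.0, -0.219], [-0.0, -1.0, 0.0]]
ft_force: [-0.3, 0.4, 2.5]
width: 0.0375
```

```bash
python3 ft.py
```

```text
Ftool,Ttool,tcp,w [-0.4282 -2.9132 -0.1671 -0.0641  0.0089  0.0248  0.4681  0.018   0.143
  0.0375] t 24.9167
```

Call:
{"method": "servo_tool", "body": {"targets": [{"tx":0,"ty":0.001,"tz":0,"spin":0},{"tx":0,"ty":0.002,"tz":0,"spin":0},{"tx":0,"ty":0.003,"tz":0,"spin":0},{"tx":0,"ty":0.003,"tz":0,"spin":0}]}}

```text
clock: 25.25
tcp_pos: [0.4681, 0.018, 0.1399]
tool_rot: [[-0.219, 0.0, 0.976], [-0.976, -0.0, -0.219], [-0.0, -1.0, 0.0]]
ft_force: [-0.1, 0.5, 4.5]
width: 0.0374
```

Call:
{"method": "servo_tool", "body": {"targets": [{"tx":0,"ty":0.0007,"tz":0,"spin":0},{"tx":0,"ty":0.0014,"tz":0,"spin":0},{"tx":0,"ty":0.002,"tz":0,"spin":0},{"tx":0,"ty":0.002,"tz":0,"spin":0}]}}

```text
clock: 25.58
tcp_pos: [0.4682, 0.018, 0.1387]
tool_rot: [[-0.219, 0.001, 0.976], [-0.976, -0.0, -0.219], [-0.0, -1.0, 0.001]]
ft_force: [-0.9, 0.1, 9.4]
width: 0.0377
```

```bash
python3 ft.py
```

```text
Ftool,Ttool,tcp,w [  0.1204 -10.2122  -0.9564  -0.3836   0.0097  -0.0469   0.4682   0.018
   0.1387   0.0376] t 25.7833
```

Call:
{"method": "servo_tool", "body": {"targets": [{"tx":0,"ty":0.0002,"tz":0.0003,"spin":0},{"tx":0,"ty":0.0004,"tz":0.0006,"spin":0},{"tx":0,"ty":0.0006,"tz":0.0008,"spin":0},{"tx":0,"ty":0.0006,"tz":0.0008,"spin":0}], "hand": 0.5}}

```text
clock: 26.12
tcp_pos: [0.4686, 0.0178, 0.1379]
tool_rot: [[-0.219, -0.0, 0.976], [-0.976, -0.0, -0.219], [0.0, -1.0, -0.0]]
ft_force: [-1.8, 0.8, 8.9]
width: 0.0429
```

```bash
python3 ft.py
```

```text
Ftool,Ttool,tcp,w [ 0.497  -9.3654 -1.6789 -0.4005  0.0193 -0.0424  0.4686  0.0179  0.1379
  0.0427] t 26.3167
```

Call:
{"method": "servo_tool", "body": {"targets": [{"tx":0,"ty":0.0004,"tz":0.0005,"spin":0},{"tx":0,"ty":0.0008,"tz":0.001,"spin":0},{"tx":0,"ty":0.001,"tz":0.0013,"spin":0},{"tx":0,"ty":0.001,"tz":0.0013,"spin":0}], "hand": 0.43}}

```text
clock: 26.65
tcp_pos: [0.4697, 0.0179, 0.1368]
tool_rot: [[-0.22, -0.0, 0.976], [-0.976, 0.001, -0.22], [-0.001, -1.0, -0.001]]
ft_force: [-2.1, 0.9, 9.9]
width: 0.0489
```

```bash
python3 ft.py
```

```text
Ftool,Ttool,tcp,w [-1.3249 -9.6341 -1.9    -0.4291  0.0099  0.193   0.4697  0.0179  0.1369
  0.0488] t 26.85
```

Call:
{"method": "servo_tool", "body": {"targets": [{"tx":0,"ty":0.0004,"tz":0.0005,"spin":0},{"tx":0,"ty":0.0008,"tz":0.001,"spin":0},{"tx":0,"ty":0.0011,"tz":0.0014,"spin":0},{"tx":0,"ty":0.0011,"tz":0.0014,"spin":0}], "hand": 0.36}}

```text
clock: 27.18
tcp_pos: [0.4714, 0.0177, 0.1357]
tool_rot: [[-0.22, 0.0, 0.976], [-0.976, 0.001, -0.22], [-0.001, -1.0, -0.0]]
ft_force: [-1.4, 1.7, 7.9]
width: 0.0548
```

```bash
python3 look.py k3 .086
```

```text
Ft,Tt,tcp,w [-1.6129 -8.8093 -2.0325 -0.3699  0.0079  0.3529  0.4714  0.0177  0.1357
  0.0548] -102.7072517312899 t 27.5833
```

View pics/k3.png

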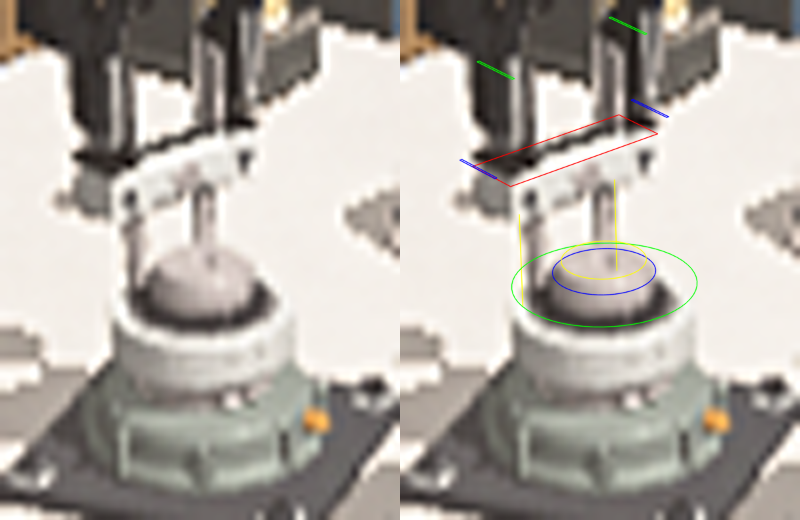

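Call:
{"method": "servo_tool", "body": {"targets": [{"tx":-0.0003,"ty":0.0004,"tz":0.0005,"spin":0},{"tx":-0.0005,"ty":0.0008,"tz":0.0009,"spin":0},{"tx":-0.0005,"ty":0.0012,"tz":0.0012,"spin":0},{"tx":-0.0005,"ty":0.0012,"tz":0.0012,"spin":0}], "hand": 0.3}}

```text
clock: 27.92
tcp_pos: [0.4728, 0.0176, 0.1346]
tool_rot: [[-0.219, 0.001, 0.976], [-0.976, 0.0, -0.219], [-0.0, -1.0, 0.0]]
ft_force: [-0.9, 1.7, 10.0]
width: 0.0595
```

```bash
python3 ft.py
```

```text
Ftool,Ttool,tcp,w [-0.6667 -8.9806 -1.1753 -0.2629  0.0308  0.0801  0.4728  0.0175  0.1346
  0.0597] t 28.1167
```

Call:
{"method": "servo_tool", "body": {"targets": [{"tx":-0.0002,"ty":0.0003,"tz":0.0003,"spin":0},{"tx":-0.0002,"ty":0.0006,"tz":0.0006,"spin":0},{"tx":-0.0002,"ty":0.0008,"tz":0.0008,"spin":0},{"tx":-0.0002,"ty":0.0008,"tz":0.0008,"spin":0}], "hand": 0.258}}

```text
clock: 28.45
tcp_pos: [0.4738, 0.0174, 0.1336]
tool_rot: [[-0.219, 0.001, 0.976], [-0.976, -0.0, -0.219], [-0.0, -1.0, 0.001]]
ft_force: [-0.2, -0.3, 7.0]
width: 0.0635
```

```bash
python3 look.py k4 .086
```

```text
Ft,Tt,tcp,w [-0.5288 -6.4762 -0.6661 -0.1902  0.0123  0.0457  0.4738  0.0174  0.1336
  0.0636] -102.67354587283451 t 28.85
```

View pics/k4.png

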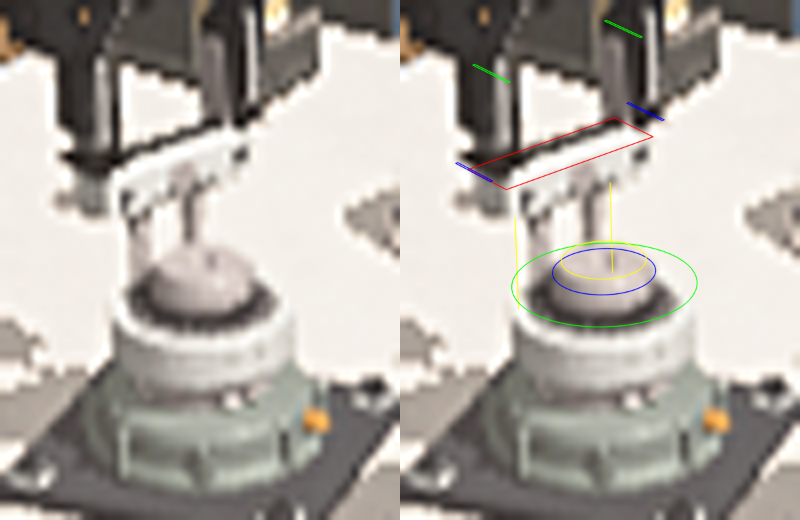

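Call:
{"method": "servo_tool", "body": {"targets": [{"tx":0,"ty":-0.0005,"tz":0,"spin":0},{"tx":0,"ty":-0.001,"tz":0,"spin":0},{"tx":0,"ty":-0.002,"tz":0,"spin":0},{"tx":0,"ty":-0.0025,"tz":0,"spin":0},{"tx":0,"ty":-0.0025,"tz":0,"spin":0}], "hand": 0.254}}

```text
clock: 29.27
tcp_pos: [0.4732, 0.0175, 0.1354]
tool_rot: [[-0.219, -0.001, 0.976], [-0.976, 0.0, -0.219], [0.0, -1.0, -0.001]]
ft_force: [0.4, 0.2, -1.5]
width: 0.0639
```

```bash
python3 ft.py
```

```text
Ftool,Ttool,tcp,w [-0.0268  1.8024  0.2617  0.0431  0.0025 -0.0119  0.4732  0.0175  0.1355
  0.0638] t 29.4667
```

Call:
{"method": "servo_tool", "body": {"targets": [{"tx":0,"ty":-0.001,"tz":0,"spin":0},{"tx":0,"ty":-0.002,"tz":0,"spin":0},{"tx":0,"ty":-0.0025,"tz":0,"spin":0}]}}

```text
clock: 29.72
tcp_pos: [0.4733, 0.0175, 0.1383]
tool_rot: [[-0.219, -0.0, 0.976], [-0.976, 0.0, -0.219], [-0.0, -1.0, -0.0]]
ft_force: [-0.7, -0.3, -1.8]
width: 0.0636
```

Call:
{"method": "servo_tool", "body": {"targets": [{"tx":0,"ty":-0.001,"tz":0,"spin":0},{"tx":0,"ty":-0.002,"tz":0,"spin":0},{"tx":0,"ty":-0.003,"tz":0,"spin":0},{"tx":0,"ty":-0.004,"tz":0,"spin":0}]}}

```text
clock: 30.05
tcp_pos: [0.4734, 0.0175, 0.1424]
tool_rot: [[-0.219, -0.0, 0.976], [-0.976, 0.0, -0.219], [-0.0, -1.0, -0.0]]
ft_force: [-0.2, -0.5, -1.4]
width: 0.0638
```

```bash
python3 look.py k5 .086
```

```text
Ft,Tt,tcp,w [ 0.2848  1.9726  0.2901 -0.0119 -0.0117 -0.0139  0.4734  0.0175  0.1422
  0.0635] -102.67373340901477 t 30.45
```

View pics/k5.png

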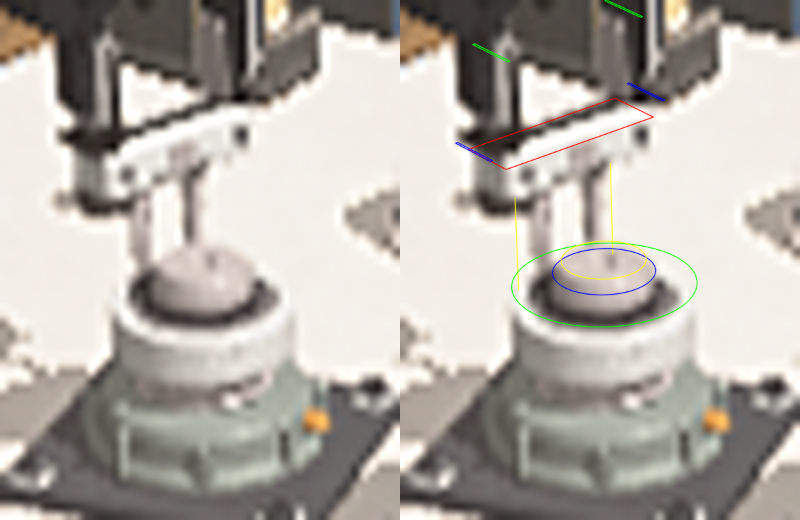

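Call:
{"method": "servo_tool", "body": {"targets": [{"tx":0,"ty":-0.01,"tz":0,"spin":0},{"tx":0,"ty":-0.03,"tz":0,"spin":0},{"tx":0,"ty":-0.048,"tz":0,"spin":0},{"tx":-0.01,"ty":-0.048,"tz":-0.005,"spin":-0.02},{"tx":-0.04,"ty":-0.048,"tz":-0.015,"spin":-0.04},{"tx":-0.075,"ty":-0.048,"tz":-0.025,"spin":-0.06},{"tx":-0.11,"ty":-0.048,"tz":-0.03,"spin":-0.08},{"tx":-0.145,"ty":-0.048,"tz":-0.035,"spin":-0.1},{"tx":-0.18,"ty":-0.048,"tz":-0.042,"spin":-0.111},{"tx":-0.205,"ty":-0.048,"tz":-0.048,"spin":-0.111}]}}

```text
clock: 31.28
tcp_pos: [0.4706, 0.2313, 0.1893]
tool_rot: [[-0.107, -0.001, 0.994], [-0.994, 0.001, -0.107], [-0.001, -1.0, -0.001]]
ft_force: [0.6, -0.2, -2.2]
width: 0.0638
```

```bash
python3 mv.py .4736 .2398 .12 -96.32
```

```text
t=31.28 tcp [0.4706 0.2313 0.1893] xang -96.17 F [ 0.5958 -0.2045 -2.1642] w 0.0638
  tilt [-0.0008  0.0009 -1.    ]
  ->tx,ty,tz [-0.0087  0.0693  0.0022] spin 0.0026
```

Call:
{"method": "servo_tool", "body": {"targets": [{"tx":-0.006,"ty":0.005,"tz":0.002,"spin":0.003},{"tx":-0.0087,"ty":0.02,"tz":0.002,"spin":0.003},{"tx":-0.0087,"ty":0.04,"tz":0.002,"spin":0.003},{"tx":-0.0087,"ty":0.058,"tz":0.002,"spin":0.003},{"tx":-0.0087,"ty":0.069,"tz":0.002,"spin":0.003},{"tx":-0.0087,"ty":0.075,"tz":0.002,"spin":0.003},{"tx":-0.0087,"ty":0.075,"tz":0.002,"spin":0.003},{"tx":-0.0087,"ty":0.075,"tz":0.002,"spin":0.003}]}}

```text
clock: 31.95
tcp_pos: [0.4743, 0.2363, 0.1148]
tool_rot: [[-0.113, -0.001, 0.994], [-0.994, -0.0, -0.113], [0.0, -1.0, -0.001]]
ft_force: [-0.1, 0.3, -1.6]
width: 0.0638
```

```bash
python3 mv.py .4736 .2398 .08 -96.32; python3 - <<'E'
from h import *
s=avg("scene",3); np.save("s20.npy",s)
cv2.imwrite("pics/k6.png",crop(s,160,165,240,245,9))
E
python3 mv.py .4736 .2398 .08 -96.32
```

```text
t=31.95 tcp [0.4743 0.2363 0.1148] xang -96.48 F [-0.0617  0.2631 -1.5779] w 0.0638
  tilt [-0.001  -0.0003 -1.    ]
  ->tx,ty,tz [-0.0034  0.0348 -0.001 ] spin -0.0028
t=32.10 tcp [0.4752 0.2365 0.116 ] xang -96.49 F [ 0.3305  1.0918 -1.5475] w 0.0640
  tilt [ 0.0017  0.0004 -1.    ]
  ->tx,ty,tz [-0.0031  0.036  -0.002 ] spin -0.003
```

View pics/k6.png

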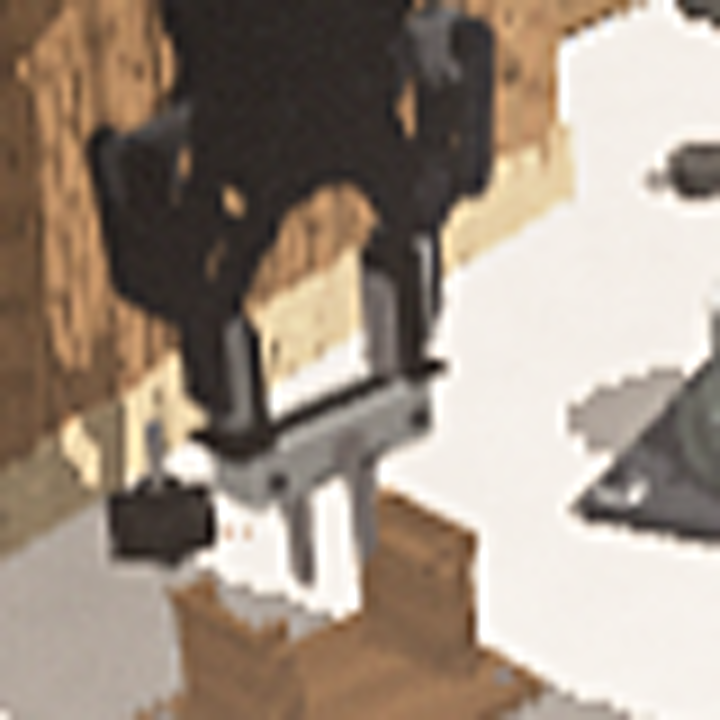

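Call:
{"method": "servo_tool", "body": {"targets": [{"tx":-0.003,"ty":0.004,"tz":-0.0015,"spin":-0.003},{"tx":-0.0032,"ty":0.012,"tz":-0.0015,"spin":-0.003},{"tx":-0.0032,"ty":0.02,"tz":-0.0015,"spin":-0.003},{"tx":-0.0032,"ty":0.026,"tz":-0.0015,"spin":-0.003},{"tx":-0.0032,"ty":0.03,"tz":-0.0015,"spin":-0.003},{"tx":-0.0032,"ty":0.03,"tz":-0.0015,"spin":-0.003},{"tx":-0.0032,"ty":0.03,"tz":-0.0015,"spin":-0.003}]}}

```text
clock: 32.68
tcp_pos: [0.4732, 0.2397, 0.0847]
tool_rot: [[-0.11, -0.001, 0.994], [-0.994, -0.0, -0.11], [0.0, -1.0, -0.001]]
ft_force: [-0.7, 0.5, -1.9]
width: 0.0636
```

```bash
python3 mv.py .4736 .2398 .077 -96.32
```

```text
t=32.68 tcp [0.4732 0.2397 0.0847] xang -96.32 F [-0.6763  0.519  -1.8526] w 0.0636
  tilt [-0.0011 -0.0003 -1.    ]
  ->tx,ty,tz [-0.0002  0.0077  0.0004] spin 0.0
```

Call:
{"method": "servo_tool", "body": {"targets": [{"tx":0,"ty":0.002,"tz":0,"spin":0},{"tx":0,"ty":0.004,"tz":0,"spin":0},{"tx":0,"ty":0.006,"tz":0,"spin":0},{"tx":0,"ty":0.0075,"tz":0,"spin":0},{"tx":0,"ty":0.0075,"tz":0,"spin":0}]}}

```text
clock: 33.1
tcp_pos: [0.4733, 0.2397, 0.0775]
tool_rot: [[-0.11, -0.0, 0.994], [-0.994, -0.0, -0.11], [0.0, -1.0, -0.0]]
ft_force: [0.4, 0.2, -1.7]
width: 0.0639
```

Call:
{"method": "servo_tool", "body": {"targets": [{"tx":0,"ty":0.001,"tz":0,"spin":0},{"tx":0,"ty":0.002,"tz":0,"spin":0},{"tx":0,"ty":0.002,"tz":0,"spin":0}]}}

```text
clock: 33.35
tcp_pos: [0.4734, 0.2398, 0.0756]
tool_rot: [[-0.11, -0.0, 0.994], [-0.994, -0.0, -0.11], [0.0, -1.0, -0.0]]
ft_force: [0.3, -0.2, -1.8]
width: 0.0637
```

```bash
python3 ft.py; python3 - <<'E'
from h import *
s=avg("scene",3); np.save("s21.npy",s)
cv2.imwrite("pics/k7.png",crop(s,160,170,240,240,9))
E
```

```text
Ftool,Ttool,tcp,w [ 0.1899  2.0682  0.4345  0.0067 -0.0002 -0.0173  0.4734  0.2398  0.0758
  0.0636] t 33.55
```

View pics/k7.png

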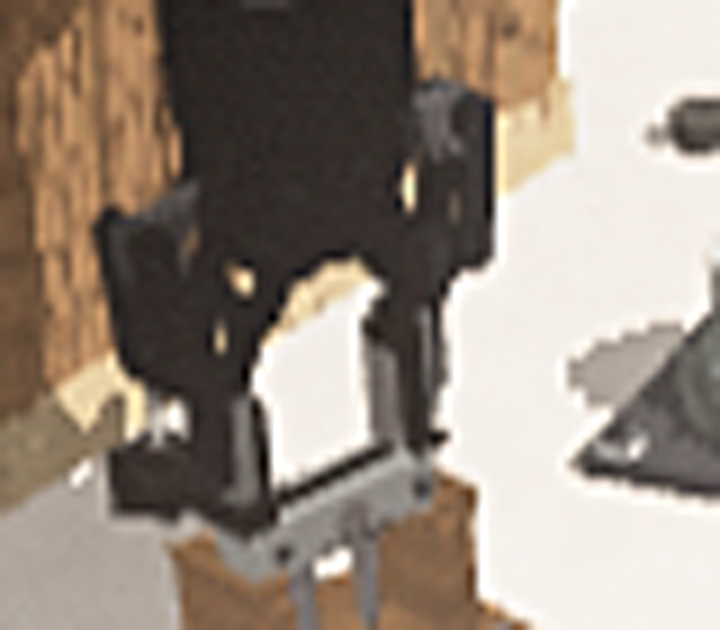

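Matches the original grasp view. It is still held just above the seat, so I'll lower to contact.

Call:
{"method": "servo_tool", "body": {"targets": [{"tx":0,"ty":0.0005,"tz":0,"spin":0},{"tx":0,"ty":0.001,"tz":0,"spin":0},{"tx":0,"ty":0.0015,"tz":0,"spin":0},{"tx":0,"ty":0.0015,"tz":0,"spin":0}]}}

```text
clock: 34.03
tcp_pos: [0.4735, 0.2398, 0.0745]
tool_rot: [[-0.11, 0.0, 0.994], [-0.994, 0.0, -0.11], [-0.0, -1.0, 0.0]]
ft_force: [0.2, -0.1, -0.2]
width: 0.0636
```

```bash
python3 ft.py
```

```text
Ftool,Ttool,tcp,w [ 0.4568 -1.2756 -0.3724 -0.053   0.0183 -0.0277  0.4735  0.2398  0.0745
  0.0637] t 34.2333
```

Call:
{"method": "servo_tool", "body": {"targets": [{"tx":0,"ty":0,"tz":0,"spin":0},{"tx":0,"ty":0,"tz":0,"spin":0},{"tx":0,"ty":0,"tz":0,"spin":0}], "hand": 0.2}}

```text
clock: 34.48
tcp_pos: [0.4736, 0.2398, 0.0743]
tool_rot: [[-0.11, 0.0, 0.994], [-0.994, 0.0, -0.11], [-0.0, -1.0, 0.0]]
ft_force: [-0.3, 0.4, 0.4]
width: 0.0684
```

Call:
{"method": "servo_tool", "body": {"targets": [{"tx":0,"ty":0,"tz":0,"spin":0},{"tx":0,"ty":0,"tz":0,"spin":0},{"tx":0,"ty":0,"tz":0,"spin":0},{"tx":0,"ty":-0.01,"tz":0,"spin":0},{"tx":0,"ty":-0.03,"tz":0,"spin":0},{"tx":0,"ty":-0.06,"tz":0,"spin":0},{"tx":0,"ty":-0.09,"tz":0,"spin":0},{"tx":0,"ty":-0.12,"tz":0,"spin":0},{"tx":0,"ty":-0.14,"tz":0,"spin":0},{"tx":0,"ty":-0.14,"tz":0,"spin":0}], "hand": 0}}

```text
clock: 35.32
tcp_pos: [0.4763, 0.2407, 0.2197]
tool_rot: [[-0.11, 0.011, 0.994], [-0.994, 0.003, -0.11], [-0.004, -1.0, 0.01]]
ft_force: [0.3, 0.8, 0.5]
width: 0.0856
```

```bash
python3 - <<'E'
from ov import *
s=avg("scene",4); np.save("s22.npy",s)
cv2.imwrite("pics/k8.png",np.hstack([crop(s,160,170,225,260,6),crop(s,225,175,290,265,6)]))
E
python3 mv.py .45 -.15 .3 -96.3
```

```text
t=35.52 tcp [0.4724 0.2395 0.2136] xang -96.31 F [-0.8423  1.1968 -0.5173] w 0.0854
  tilt [-0.002  -0.0005 -1.    ]
  ->tx,ty,tz [ 0.3897 -0.0862  0.0204] spin -0.0002
```

View pics/k8.png

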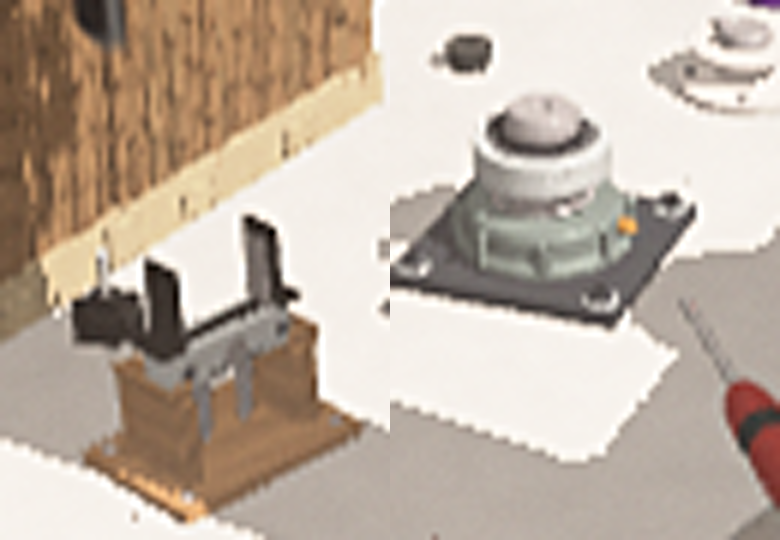

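```bash
python3 mv.py .42 -.5 .26 -96.3
```

```text
t=35.52 tcp [0.4724 0.2395 0.2136] xang -96.31 F [-0.8423  1.1968 -0.5173] w 0.0854
  tilt [-0.002  -0.0005 -1.    ]
  ->tx,ty,tz [ 0.7409 -0.0459  0.0291] spin -0.0002
```

Call:
{"method": "servo_tool", "body": {"targets": [{"tx":0.389,"ty":-0.08,"tz":0.02,"spin":0},{"tx":0.389,"ty":-0.08,"tz":0.02,"spin":0},{"tx":0.389,"ty":-0.08,"tz":0.02,"spin":0},{"tx":0.389,"ty":-0.08,"tz":0.02,"spin":0},{"tx":0.389,"ty":-0.08,"tz":0.02,"spin":0},{"tx":0.389,"ty":-0.08,"tz":0.02,"spin":0},{"tx":0.389,"ty":-0.08,"tz":0.02,"spin":0},{"tx":0.389,"ty":-0.08,"tz":0.02,"spin":0},{"tx":0.389,"ty":-0.08,"tz":0.02,"spin":0},{"tx":0.389,"ty":-0.08,"tz":0.02,"spin":0}]}}

```text
clock: 36.35
tcp_pos: [0.4501, -0.153, 0.2938]
tool_rot: [[-0.113, -0.001, 0.994], [-0.994, -0.001, -0.113], [0.001, -1.0, -0.001]]
ft_force: [0.3, 0.6, 0.5]
width: 0.0854
```

```bash
python3 mv.py .35 -.5 .28 -72
```

```text
t=36.35 tcp [ 0.4501 -0.153   0.2938] xang -96.48 F [0.3409 0.5934 0.4874] w 0.0854
  tilt [-0.0011 -0.0009 -1.    ]
  ->tx,ty,tz [ 0.356   0.0142 -0.0602] spin -0.4273
```

Call:
{"method": "servo_tool", "body": {"targets": [{"tx":0.356,"ty":0,"tz":-0.06,"spin":-0.4},{"tx":0.356,"ty":0,"tz":-0.06,"spin":-0.4},{"tx":0.356,"ty":0,"tz":-0.06,"spin":-0.4},{"tx":0.356,"ty":0,"tz":-0.06,"spin":-0.4},{"tx":0.356,"ty":0,"tz":-0.06,"spin":-0.4},{"tx":0.356,"ty":0,"tz":-0.06,"spin":-0.4},{"tx":0.356,"ty":0,"tz":-0.06,"spin":-0.4},{"tx":0.356,"ty":0,"tz":-0.06,"spin":-0.4},{"tx":0.356,"ty":0,"tz":-0.06,"spin":-0.4},{"tx":0.356,"ty":0,"tz":-0.06,"spin":-0.4}]}}

```text
clock: 37.18
tcp_pos: [0.3487, -0.5037, 0.2918]
tool_rot: [[0.28, -0.002, 0.96], [-0.96, -0.003, 0.28], [0.002, -1.0, -0.003]]
ft_force: [-0.3, 0.2, 1.0]
width: 0.0851
```

```bash
python3 - <<'E'
from h import *
t=avg("top",6); s=avg("scene",4)
cv2.imwrite("pics/k9.png",np.hstack([crop(t,228,170,273,215,8),crop(s,225,180,270,225,8)]))
cv2.imwrite("pics/k10.png",np.hstack([t,s])[:, :].astype(np.uint8)[100:300,90:890])
print(arm.observe()["clock"],arm.observe()["ft_force"])
E
```

```text
37.6833 [-0.3999  0.0892 -0.4852]
```

View pics/k9.png

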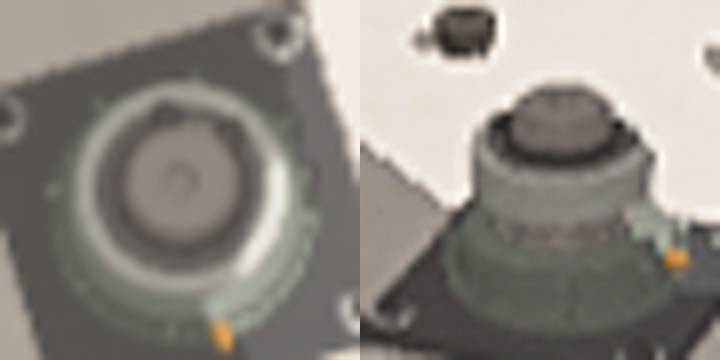

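View pics/k10.png

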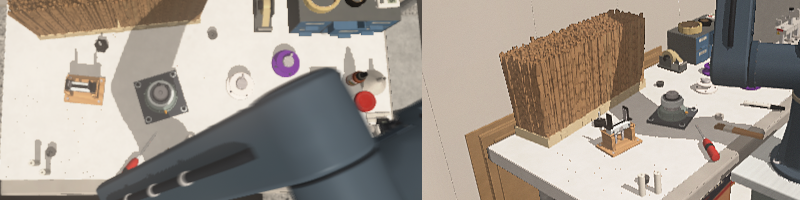

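The top view shows the ring closed round the shaft: the lugs at crop (165,110) and (230,125) are about 21 mm apart, as for a relaxed ring. The plate stays down and the pliers stand upright in their stand.

```bash
python3 -c "
from bench import arm
print(arm.close_job(), arm.observe()['clock'])"
```

```text
the job is handed in; nothing more can be done
the job is handed in; nothing more can be done
```

The ring is fitted on the clutch shaft and the pliers are back upright in their stand. The job was handed in at about 38 s of the 70 s allowed.

**What I did:**
- **Pins into the eyes:** the first two tries landed on the lug tops, pressing with about 9 N. The third, about 2 mm away, went in until the feet met the lugs.
- **Over the shaft:** I squeezed the pliers to their stop, lifted the ring off the post and passed it over the shaft without any side contact I could feel.
- **Plate to its stop:** the force rose from about 4 N to about 12 N over 8 mm of travel.
- **Ring released:** I let it close gradually while following it outward, then drew the pins out with no pull on the ring.

**Last checks:**
- **Ring:** the top view shows it closed round the shaft, lugs about 21 mm apart, as for a relaxed ring.
- **Plate:** it stays down. When I lifted, the feet came free within 1.9 mm, which fits the plate rising the expected 1.5 mm onto the ring.
- **Pliers:** they look the same in the stand as at the start.
- **Other things on the table:** they look unmoved in the final pictures; I did not measure them.

**Disagreements:**
- **Camera:** the top camera put the ring about 3 mm off from where the pins found it. I relied on the scene camera and on touch instead.
- **Gripper width:** at the pliers' stop the gripper read 37.4 mm, where the description says 39 mm.

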